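# Turn the rails end for end in the tenoner

## Task

The machine has cut the round tenon on one end of each rail in its bed, so set it up for the other ends: switch its isolator off first, then lift the clamp lever fully open, take out every rail, turn it end for end and lay it flat in a slot again (any free slot, one rail to each) with its plain square end pushed fully home against the fence and the tenon pointing out towards the robot. Only when all rails are in, press the clamp lever down until it locks, and then switch the isolator on again. The clamp must not be opened while the isolator is on, and the other things on the bench stay where they are.

Things in the scene. Friction and masses are not known exactly. Their poses are not given: they have to be found in the camera images.
- tenoner: four-spindle tenoning machine, fixed to the bench, 380 mm wide. Origin at bench level under the middle of the fence face that rails butt against; x runs along the slots towards the spindles (away from the robot), y to its left, z up; yawed up to 0.12 rad. A rail is home when an end of its square part touches the fence face (x = 0) and it lies on the bed, centre at z = 35 mm.
- bed_mid (a point): middle of the aluminium bed's top (machine x = -70, y = 0, z = 20 mm). Four slots along x at machine y = -108, -36, 36, 108 mm, 34 mm wide, between dark guide blocks 14 mm high at x = -145 to -115 and -42 to -12 mm. At x = -115 to -42 the bed is flat and open on both sides of a rail, for the fingers. Bed from x = -165 to the fence.
- fence_top (a point): middle of the steel fence's top edge, at the fence face (machine x = 0, y = 0, z = 58 mm). Behind each slot it has an open-topped notch 22 mm wide: a tenon enters it, the 30 mm square part does not. The fence is 15 mm thick; the green spindles behind it reach x = 185, z = 80 mm.
- rail1_center (a point): pale maple wooden rail, square bar 30 x 30 mm, 150 mm long, with a round tenon 16 mm thick and 20 mm long on one end only; 70-140 g; may be absent. Point at the centre of the square part; its x axis points along the bar to the tenon end (the four long faces are alike). At the start it lies in a slot, tenon in the fence notch, within 4 mm of the fence.
- rail2_center (a point): dark brown walnut wooden rail, square bar 30 x 30 mm, 150 mm long, with a round tenon 16 mm thick and 20 mm long on one end only; 70-140 g; may be absent. Point at the centre of the square part; its x axis points along the bar to the tenon end (the four long faces are alike). At the start it lies in a slot, tenon in the fence notch, within 4 mm of the fence.
- rail3_center (a point): purple-red wooden rail, square bar 30 x 30 mm, 150 mm long, with a round tenon 16 mm thick and 20 mm long on one end only; 70-140 g; may be absent. Point at the centre of the square part; its x axis points along the bar to the tenon end (the four long faces are alike). At the start it lies in a slot, tenon in the fence notch, within 4 mm of the fence.
- rail4_center (a point): reddish brown cherry wooden rail, square bar 30 x 30 mm, 150 mm long, with a round tenon 16 mm thick and 20 mm long on one end only; 70-140 g; may be absent. Point at the centre of the square part; its x axis points along the bar to the tenon end (the four long faces are alike). At the start it lies in a slot, tenon in the fence notch, within 4 mm of the fence.
- rail1_square_end (a point): centre of the plain square end face (the end without tenon) of rail1, 75 mm from its centre
- rail2_square_end (a point): centre of the plain square end face (the end without tenon) of rail2, 75 mm from its centre
- rail3_square_end (a point): centre of the plain square end face (the end without tenon) of rail3, 75 mm from its centre
- rail4_square_end (a point): centre of the plain square end face (the end without tenon) of rail4, 75 mm from its centre
- clamp_lever (a joint): clamp lever at the machine's left end, moving in the machine's x-z plane. 0 = locked: level, pointing at the robot (machine -x); grows as its outer end is lifted, to 1.1 rad = fully open. Over-centre spring: about 6 N at the grip lifts it off its lock, 8 N starts it down from open; it tips over at about 0.6 rad, above which it springs open, below which it snaps down and is held.
- lever_grip (a point): middle of the orange grip (20 mm thick, 65 mm long) on the clamp lever's 12 mm rod, on the rod's axis, 120 mm from the pivot (moves with the lever; the rod runs along this point's x axis, outer end at -x)
- bar_mid (a point): middle of the clamp's cross bar, which the lever moves. Locked, it lies with rubber pads on all rails, 16 to 40 mm in front of the fence, top 74 mm above the bench, its two arms at the machine's ends; open, it stands above the fence, up to 150 mm above the bench, clear of the slots.
- lever_pivot (a point): pivot of the clamp lever (machine x = 30, y = 195, z = 75 mm); fixed to the machine, axes as the machine's
- isolator (a joint): rotary isolator handle on top of a free-standing grey box (110 x 100 mm, 70 mm high) with a yellow plate (top at 73 mm). Upright axis. 0 = ON (handle along the box's x axis, white pointer line to the green mark), 1.571 = OFF (a quarter turn anticlockwise seen from above, pointer to the white mark). It snaps to the nearer end from the middle (0.785); about 0.12 N m to turn out of an end.
- isolator_grip (a point): middle of the red handle bar, on the turning axis: bar 52 mm long along this point's x axis (which turns with the handle; the pointer is at +x), 14 mm wide along y, 26 mm high, this point half-way up, 95 mm above the bench
- glue_bottle: white glue bottle 60 mm across, 160 mm high, loose; origin under its centre
- mallet: wooden mallet, head 55 x 100 x 60 mm, handle 200 mm, loose; origin on the handle near the middle, underside
- try_square: try square lying flat, 16 mm high, stock 100 mm, steel blade 130 mm, loose; origin under the stock
- tape_measure: grey tape measure, 64 mm, 30 mm high, loose; origin under it
- offcut: pale wood offcut 70 x 30 x 30 mm, loose; not a rail; origin under it
Mind the look-alikes: they are no part of the job. Of the things that look like the part that bears isolator, the smallest one is meant.

How it is judged:
By the outcome, as a careful person would: the job done as asked, in the order asked, and still so for the second after the job is handed in, with the robot touching nothing.
Of rail1, rail2, rail3, rail4 only 2 to 4 are there at a start; the rules pass over those that are not, and their reading is None.
At some moment in a run one of rail1, rail2, rail3, rail4 may be knocked a few centimetres aside while the robot is not near it.
Once in a run the grip may slacken for a moment while it holds something.
It also fails if it takes over 210 s, if anything falls off the work surface, if the arm or the gripper's body presses on something with over 40 N, if the wrist force passes 120 N, or if a joint passes its speed limit or range.

## Robot

A 6-joint arm with a two-finger parallel gripper is mounted at the origin on the work surface. World frame = base frame: x ahead of the robot, y to its left, z up, the work surface at z = 0. Lengths are in m, angles in rad, forces in N, time in s.
With the tool pointing down it reaches from about 0.275 to 0.75 m from the base axis. Payload 10.2 kg.
Tool frame: the origin (TCP) lies between the finger pads; the fingertips stand 14 mm ahead of it and the grasp point (between the pads) lies 5 mm behind it; z points along the fingers, y is the direction in which the jaws open and shut (so a half turn about z gives the same grasp; the last joint's range is limited). The gripper opens to 85 mm and grips with 20 to 120 N. Pads are 22 mm wide; open, the fingers measure 114 mm over their backs; the gripper's body (76 mm by 85 mm) begins 54 mm behind the grasp point. The pads swing forward as they close: fully open they stand 13 mm farther back than shut.
Start: joints at [-1.547, 0.313, 1.498, -0, 1.331, -0.223], TCP at [0.128, -0.509, 0.245] pointing down, gripper open.
Joint ranges: [-2.94, 2.94], [-0.97, 2.17], [0.19, 2.56], [-1.23, 4.37], [0.02, 3.11], [-2.88, 2.88]. Speed limits (rad/s): [2.39, 2.39, 3.01, 3.14, 3.14, 3.14].

## Interface

Orientations are given as a unit quaternion [w, x, y, z].
In Python, from bench import state, optics, close_job gives the robot as it stands. The module is installed in compiled form; this text tells all that it offers.
- The arm moves only by the shell command python3 -m pendant 'ROWS' [OPENING]. ROWS is JSON, a list that holds one entry, the list of rows, each a list of 6 numbers: the shift along the world's x, y, z in m, then the turn, a rotation vector about the world's x, y, z in rad. A call has exactly 8 rows; each row is the pose to reach, as a shift and turn from the pose measured when the call began; what a row does not reach only later rows make up. A row lasts 1/12 s, in which the tool goes at most 41.7 mm and 7.16 degrees, less where a joint would pass 70% of its speed; a pose out of reach is approached as far as the arm can. A call with a gripper value outside its range is refused whole. OPENING is the opening in per cent of the stroke, from 0 (shut) to 100 (fully open), set as the call begins (- or left out, the last holds). The fingers move at their own pace and stop on an object; the grip force is fixed at half the most. Time passes only in rows, so rows that repeat a pose let the fingers close, or fill a call up. It gives the time, the measured TCP pose, the force and the opening at its end, in the units of the state.
- state(): the state, without advancing time (a new reading comes with each control period).
- optics.get_image(name): name is "scene" or "top"; returns the picture (384x512x3 uint8, blue, green, red); there is no depth.
- optics.camera_info(name): a dict with "fx", "fy", "cx", "cy" (pixels), "dist" ([k1, k2, p1, p2, k3] as OpenCV has them; the pictures are not rectified), "world_from_camera" (4x4, takes a point from camera to world coordinates). Camera axes: x right, y up, looking along -z (the intrinsics and any distortion apply to the point x, -y, -z); pixel columns grow to the right and rows downward; lengths in m; the calibration is good to about 2 mm. A picture is of the moment at which its call begins. camera_info takes no time and is no camera call.
- close_job(): hands the job in, once; it reports no verdict.
The state is a dict: "time_s": time; "joints": joint angles; "qd": joint speeds; "joint_efforts": joint torques, N m; "tool_pos": TCP position; "orientation": TCP orientation; "contact_force": force on the tool from outside, world axes, zero at the start; "torque": the same for the moment, N m; "gripper_width": finger opening in m.
Only numpy, scipy, OpenCV 4.12 (cv2) and the standard library are available. Lean on these libraries where they do the work, as an engineer would, in place of code of your own. Each camera call takes 0.05 s, during which the arm holds its last target.

## Working session

There is one attempt and no reset: what is moved stays moved. The work goes in short steps, Python scripts to look and compute and a shell command to move; the robot and the scene stay as the last step left them, time stands still between calls to the robot, and variables do not carry over. Pictures are saved under pics/ and viewed, and the job is handed in when it is done.

```bash
mkdir -p pics; ls; python3 - <<'E'
from bench import state, optics
import cv2
print(state())
for n in("scene","top"):
    im=optics.get_image(n); cv2.imwrite(f"pics/{n}0.png",im)
    c=optics.camera_info(n); print(n,c)
E
```

```text
pics
{'time_s': 0.0, 'joints': array([-1.54739651e+00,  3.13432643e-01,  1.49843678e+00, -4.90319660e-06,
        1.33099161e+00, -2.23432253e-01]), 'qd': array([-0.00137175,  0.00058212, -0.00104802, -0.00045468,  0.00097537,
       -0.00167564]), 'joint_efforts': array([ 8.01838505e-04, -4.12260962e+01, -2.59743011e+01, -1.21179673e-04,
        4.11675515e-03,  1.97198545e-05]), 'tool_pos': array([ 0.12823989, -0.50885113,  0.24474406]), 'orientation': array([-6.31257314e-04,  9.92393632e-01,  1.23103525e-01,  6.09543036e-05]), 'contact_force': array([ 0.44197322, -0.15540942,  0.07944879]), 'torque': array([ 0.02961701,  0.03409667, -0.02296085]), 'gripper_width': 0.08532882841530906}
scene {'fx': 371.26943008823304, 'fy': 371.26943008823304, 'cx': 256.28474307908795, 'cy': 195.6855974457261, 'dist': array([0.03939036, 0.        , 0.        , 0.        , 0.        ]), 'world_from_camera': array([[-0.47865572, -0.53091022,  0.69930183,  1.35877625],
       [ 0.87785137, -0.30416935,  0.36994321,  0.44464082],
       [ 0.01629955,  0.7909585 ,  0.61165266,  0.84772631],
       [ 0.        ,  0.        ,  0.        ,  1.        ]])}
top {'fx': 358.2463732704258, 'fy': 358.2463732704258, 'cx': 254.76894863685746, 'cy': 187.86884353616685, 'dist': array([-0.02463987,  0.        ,  0.        ,  0.        ,  0.        ]), 'world_from_camera': array([[ 0.0202241 ,  0.9982958 , -0.05474015,  0.42944892],
       [-0.99978205,  0.01990977, -0.00628159, -0.00654359],
       [-0.00518102,  0.05485526,  0.99848087,  1.05509589],
       [ 0.        ,  0.        ,  0.        ,  1.        ]])}
```

View pics/top0.png

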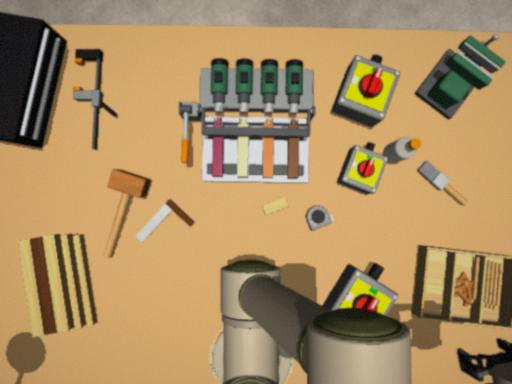

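View pics/scene0.png

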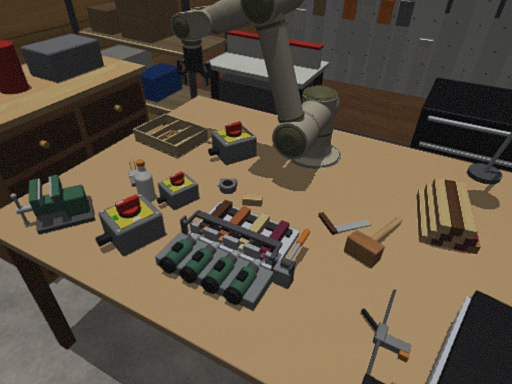

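Top view: four rails at columns 218 (purple), 243 (maple), 268 (cherry), 294 (walnut); lever's orange grip at (185,150); the smallest isolator at (365,168), with bigger look-alikes at (370,85) and (362,300). Now I'll zoom and measure.

```bash
cat > h.py <<'E'
import numpy as np, cv2
from bench import state, optics
def ray(n,uv):
    c=optics.camera_info(n); K=np.array([[c['fx'],0,c['cx']],[0,c['fy'],c['cy']],[0,0,1.]])
    p=cv2.undistortPoints(np.array(uv,float).reshape(-1,1,2),K,c['dist']).reshape(-1,2)
    T=c['world_from_camera']; d=np.c_[p[:,0],-p[:,1],-np.ones(len(p))]@T[:3,:3].T
    return T[:3,3],d
def onplane(n,uv,z):
    o,d=ray(n,uv); return o+d*((z-o[2])/d[:,2])[:,None]
def proj(n,P):
    c=optics.camera_info(n); K=np.array([[c['fx'],0,c['cx']],[0,c['fy'],c['cy']],[0,0,1.]])
    T=np.linalg.inv(c['world_from_camera']); q=np.atleast_2d(P)@T[:3,:3].T+T[:3,3]; q=q*[1,-1,-1]
    return cv2.projectPoints(q.reshape(-1,1,3),np.zeros(3),np.zeros(3),K,c['dist'])[0].reshape(-1,2)
def crop(n,name,x0,y0,x1,y1,s=4):
    im=optics.get_image(n); cv2.imwrite("pics/raw_"+name,im)
    cv2.imwrite("pics/"+name,cv2.resize(im[y0:y1,x0:x1],None,fx=s,fy=s,interpolation=cv2.INTER_CUBIC)); return im
E
python3 - <<'E'
from h import *
crop("top","a.png",165,50,325,200,5)
crop("top","b.png",330,45,430,205,3)
crop("scene","c.png",150,160,330,310,4)
E
```

```text
(no output)
```

View pics/a.png

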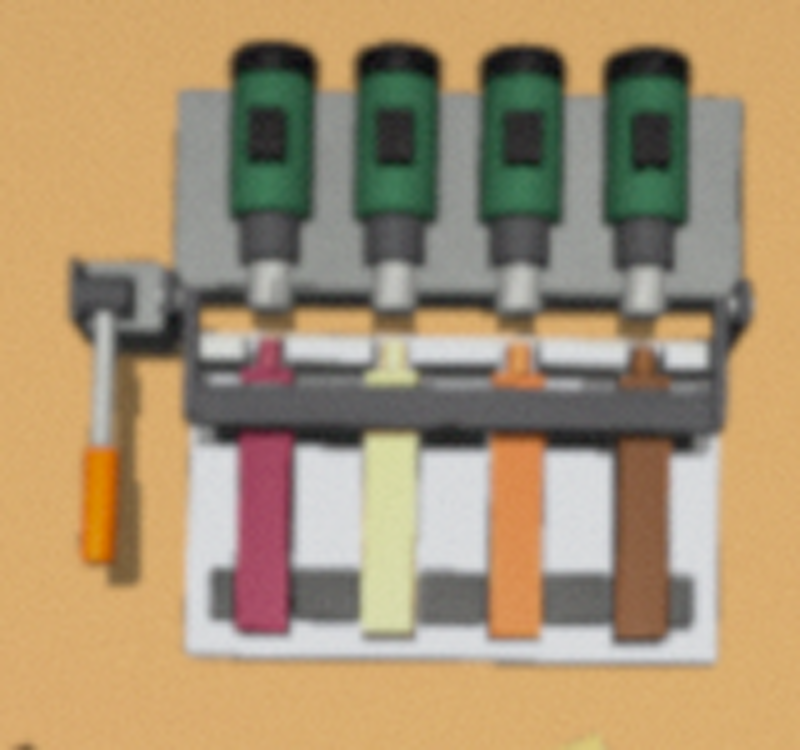

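View pics/b.png

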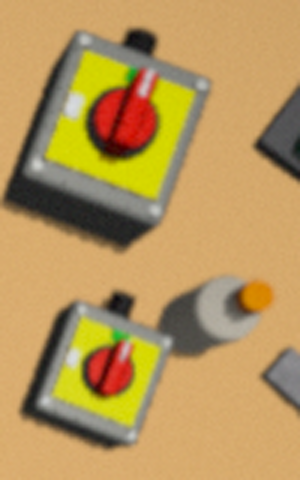

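View pics/c.png

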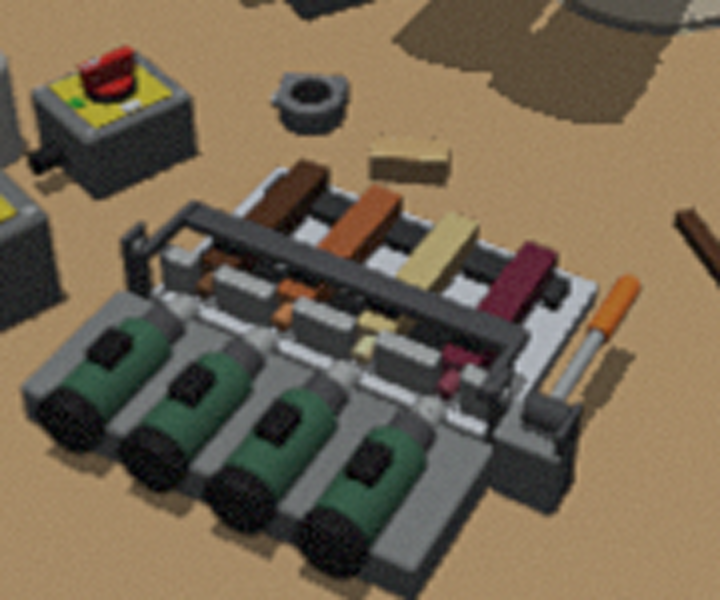

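```bash
python3 - <<'E'
from h import *
f=lambda x,y,x0,y0,s:((x+.5)/s-.5+x0,(y+.5)/s-.5+y0)
A=lambda x,y:f(x,y,165,50,5)
B=lambda x,y:f(x,y,330,45,3)
bl,br=onplane("top",[A(187,655),A(716,661)],.02); print("bed",bl,br,np.arctan2(*(bl-br)[[0,1]]*[1,1]))
# rail lower ends
R=onplane("top",[A(263,631),A(389,633),A(514,636),A(640,639)],.05);print("rail ends",R)
R2=onplane("top",[A(267,440),A(392,440),A(517,440),A(643,440)],.05);print(R2)
d=R2-R; print(np.arctan2(d[:,1],d[:,0]))
v=R[0]-R[3];print("yaw from ends",np.arctan2(-v[0],v[1]))
c=onplane("top",[B(80,38+0),],.07)
print("iso plate corners",onplane("top",[B(74,309),B(168,342),B(131,440),B(41,404)],.07))
P=onplane("top",[B(125,345),B(108,388),B(110,370)],.108);print("handle tip, tail, mid",P)
g=onplane("top",[A(103,448),A(98,560)],.075);print("grip",g)
print("bar y ends etc",onplane("top",[A(456,408)],.074))
print("fence face?",onplane("top",[A(330,362),A(580,366)],.058))
print("green mark, white",onplane("top",[B(119,336),B(73,358)],.073))
E
```

```text
bed [0.50425691 0.1534376  0.02      ] [ 0.50685558 -0.15321419  0.02      ] -0.008474142619323343
rail ends [[ 0.51648887  0.10629769  0.05      ]
 [ 0.51675453  0.03526423  0.05      ]
 [ 0.51645199 -0.03513019  0.05      ]
 [ 0.51616855 -0.10604837  0.05      ]]
[[ 0.62518844  0.10690007  0.05      ]
 [ 0.62651654  0.03600767  0.05      ]
 [ 0.62787779 -0.034808    0.05      ]
 [ 0.62928447 -0.10616489  0.05      ]]
[ 0.00554162  0.00677311  0.00289157 -0.00103016]
yaw from ends -0.0015084527582832413
iso plate corners [[ 0.60059574 -0.27415074  0.07      ]
 [ 0.57170445 -0.36132443  0.07      ]
 [ 0.4804112  -0.32715272  0.07      ]
 [ 0.51189984 -0.24410527  0.07      ]]
handle tip, tail, mid [[ 0.56273535 -0.30931695  0.108     ]
 [ 0.52412085 -0.29427399  0.108     ]
 [ 0.54016764 -0.29601119  0.108     ]]
grip [[0.61419723 0.19482994 0.075     ]
 [0.55181695 0.19560534 0.075     ]]
bar y ends etc [[ 6.40385073e-01 -4.75701635e-05  7.40000000e-02]]
fence face? [[ 0.66872287  0.07162631  0.058     ]
 [ 0.66911614 -0.06931592  0.058     ]]
green mark, white [[ 0.57588359 -0.31495546  0.073     ]
 [ 0.55464422 -0.27258466  0.073     ]]
```

```bash
python3 -m pendant '[[[0.04,0.02,0,0,0,-0.06],[0.08,0.04,0,0,0,-0.12],[0.12,0.06,0,0,0,-0.18],[0.155,0.08,0,0,0,-0.24],[0.19,0.098,0,0,0,-0.3],[0.225,0.115,0,0,0,-0.36],[0.26,0.132,0,0,0,-0.42],[0.295,0.15,0,0,0,-0.48]]]' 50; python3 - <<'E'
from h import *
s=state();p=s['tool_pos'];w,x,y,z=s['orientation'];print(p, 2*np.arctan2(y,x)-np.pi/2, np.array([.542,-.302,.16])-p)
crop("top","d.png",330,120,430,205,6)
E
```

```text
time_s: 0.92
tool_pos: [0.4251, -0.3576, 0.2451]
orientation: [-0.0, 0.993, -0.118, 0.0]
contact_force: [-0.1, -0.6, -0.3]
gripper_width: 0.0423
[ 0.4250809  -0.35755669  0.24506307] -1.8066691340955234 [ 0.1169191   0.05555669 -0.08506307]
```

View pics/d.png

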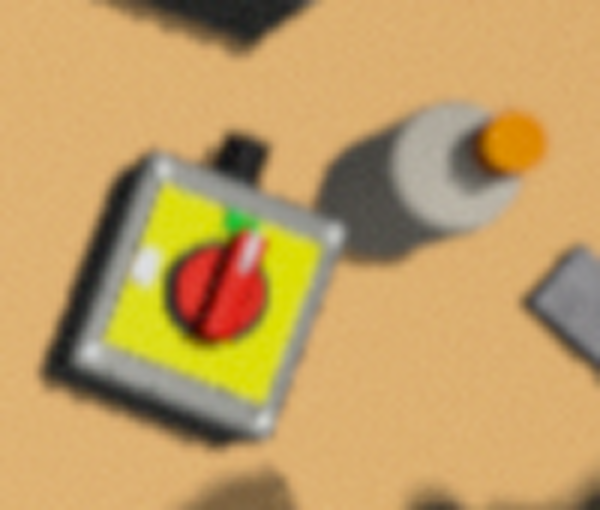

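```bash
python3 - <<'E'
from h import *
A=lambda x,y:((x+.5)/6-.5+330,(y+.5)/6-.5+120)
c=onplane("top",[A(165,182),A(325,235),A(262,402),A(103,348)],.073);print(c,c.mean(0))
e=(c[0]-c[3]);e2=c[1]-c[2];e3=c[1]-c[0];e4=c[2]-c[3];print([np.arctan2(v[1],v[0]) for v in(e,e2,e3,e4)],[np.linalg.norm(v) for v in(e,e2,e3,e4)])
print("disc",onplane("top",[A(217,292)],.08))
print("tip",onplane("top",[A(255,235),A(208,338)],.108))
print("bottle",onplane("top",[A(450,165),A(512,143)],.13))
E
```

```text
[[ 0.59396259 -0.2809755   0.073     ]
 [ 0.57092785 -0.35492562  0.073     ]
 [ 0.49332325 -0.32591895  0.073     ]
 [ 0.51666608 -0.25276492  0.073     ]] [ 0.54371994 -0.30364625  0.073     ]
[np.float64(-0.3499446376209769), np.float64(-0.35769639225286676), np.float64(-1.8727609133086296), np.float64(-1.8796749731909361)] [np.float64(0.08228357418016374), np.float64(0.0828484248858544), np.float64(0.07745462906417551), np.float64(0.07678801751270972)]
disc [[ 0.54272061 -0.30296947  0.08      ]]
tip [[ 0.5652333  -0.31131811  0.108     ]
 [ 0.51893655 -0.29051593  0.108     ]]
bottle [[ 0.59451065 -0.38937135  0.13      ]
 [ 0.60476572 -0.41659498  0.13      ]]
```

```bash
python3 -m pendant '[[[0.04,0.02,0,0,0,-0.05],[0.08,0.037,0,0,0,-0.1],[0.1175,0.055,0,0,0,-0.105],[0.1175,0.055,-0.03,0,0,-0.105],[0.1175,0.055,-0.06,0,0,-0.105],[0.1175,0.055,-0.09,0,0,-0.105],[0.1175,0.055,-0.09,0,0,-0.105],[0.1175,0.055,-0.09,0,0,-0.105]]]' 50; python3 - <<'E'
from h import *
s=state();p=s['tool_pos'];w,x,y,z=s['orientation'];print(p, 2*np.arctan2(y,x)-np.pi/2, np.array([.5425,-.302,.098])-p)
crop("scene","e.png",120,120,220,220,6)
E
```

```text
time_s: 1.63
tool_pos: [0.5469, -0.299, 0.1544]
orientation: [-0.002, 0.986, -0.17, 0.0]
contact_force: [0.7, 0.6, 0.5]
gripper_width: 0.0428
[ 0.54685937 -0.2990339   0.15441838] -1.911690980989576 [-0.00435937 -0.0029661  -0.05641838]
```

View pics/e.png

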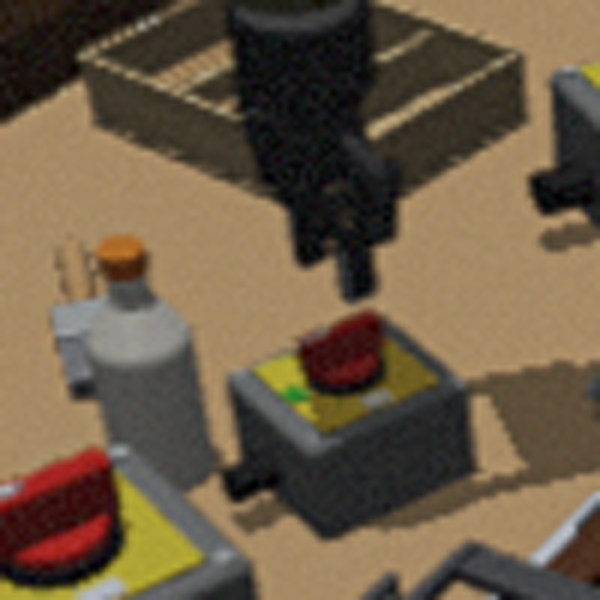

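```bash
python3 -m pendant '[[[-0.0045,-0.003,0,0,0,0],[-0.0045,-0.003,-0.02,0,0,0],[-0.0045,-0.003,-0.04,0,0,0],[-0.0045,-0.003,-0.056,0,0,0],[-0.0045,-0.003,-0.056,0,0,0],[-0.0045,-0.003,-0.056,0,0,0],[-0.0045,-0.003,-0.056,0,0,0],[-0.0045,-0.003,-0.056,0,0,0]]]' 50; python3 -m pendant '[[[0,0,0,0,0,0],[0,0,0,0,0,0],[0,0,0,0,0,0],[0,0,0,0,0,0],[0,0,0,0,0,0],[0,0,0,0,0,0],[0,0,0,0,0,0],[0,0,0,0,0,0]]]' 0;
```

```text
time_s: 2.35
tool_pos: [0.5436, -0.3034, 0.1024]
orientation: [0.0, 0.985, -0.17, 0.003]
contact_force: [-0.3, 0.8, -0.4]
gripper_width: 0.0429
time_s: 3.02
tool_pos: [0.544, -0.3036, 0.1036]
orientation: [0.001, 0.985, -0.17, 0.004]
contact_force: [-0.1, 1.5, 5.9]
gripper_width: 0.0127
```

```bash
python3 -m pendant '[[[0,0,0,0,0,0.1],[0,0,0,0,0,0.2],[0,0,0,0,0,0.3],[0,0,0,0,0,0.4],[0,0,0,0,0,0.5],[0,0,0,0,0,0.6],[0,0,0,0,0,0.7],[0,0,0,0,0,0.8]]]'; python3 -m pendant '[[[0,0,0,0,0,0.1],[0,0,0,0,0,0.2],[0,0,0,0,0,0.3],[0,0,0,0,0,0.4],[0,0,0,0,0,0.5],[0,0,0,0,0,0.6],[0,0,0,0,0,0.7],[0,0,0,0,0,0.77]]]'; python3 - <<'E'
from h import *
s=state();p=s['tool_pos'];w,x,y,z=s['orientation'];print(p, 2*np.arctan2(y,x)-np.pi/2,s['torque'])
E
```

```text
time_s: 3.68
tool_pos: [0.5439, -0.304, 0.1036]
orientation: [-0.001, 0.973, 0.23, 0.004]
contact_force: [0.7, -2.3, -1.3]
gripper_width: 0.0125
time_s: 4.35
tool_pos: [0.5442, -0.3043, 0.1036]
orientation: [-0.002, 0.814, 0.58, 0.003]
contact_force: [1.6, -2.7, -2.6]
gripper_width: 0.0124
[ 0.54416014 -0.30427177  0.1036274 ] -0.33245491691498397 [-0.29381808 -0.24017638 -0.83023445]
```

```bash
python3 -m pendant '[[[0,0,0,0,0,0],[0,0,0,0,0,0],[0,0,0,0,0,0],[0,0,0,0,0,0],[0,0,0.03,0,0,0],[0,0,0.06,0,0,0],[0,0,0.1,0,0,0],[0,0,0.14,0,0,0]]]' 50; python3 -m pendant '[[[0,0,0.02,0,0,0],[-0.04,0.02,0.02,0,0,-0.1],[-0.08,0.05,0.02,0,0,-0.2],[-0.11,0.08,0.02,0,0,-0.3],[-0.13,0.11,0.02,0,0,-0.4],[-0.14,0.14,0.02,0,0,-0.5],[-0.14,0.18,0.02,0,0,-0.6],[-0.14,0.22,0.02,0,0,-0.7]]]'; python3 - <<'E'
from h import *
s=state();p=s['tool_pos'];w,x,y,z=s['orientation'];print(p, 2*np.arctan2(y,x)-np.pi/2)
crop("top","f.png",165,50,415,200,3)
E
```

```text
time_s: 5.02
tool_pos: [0.5438, -0.3039, 0.2451]
orientation: [-0.002, 0.815, 0.58, 0.003]
contact_force: [0.4, -0.8, 0.8]
gripper_width: 0.0428
time_s: 5.68
tool_pos: [0.4028, -0.0831, 0.2656]
orientation: [-0.001, 0.965, 0.262, 0.004]
contact_force: [1.6, -0.1, 0.3]
gripper_width: 0.0426
[ 0.40277644 -0.08314065  0.26556661] -1.0397797970808527
```

View pics/f.png

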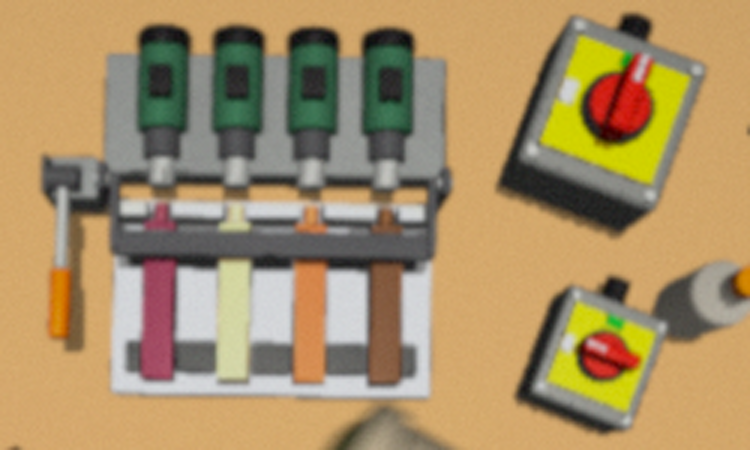

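```bash
python3 -m pendant '[[[0.02,0.035,0,0,0,-0.1],[0.04,0.07,0,0,0,-0.2],[0.06,0.105,0,0,0,-0.3],[0.08,0.14,0,0,0,-0.4],[0.1,0.175,0,0,0,-0.5],[0.12,0.21,0,0,0,-0.531],[0.14,0.245,0,0,0,-0.531],[0.16,0.278,0,0,0,-0.531]]]' 60; python3 -m pendant '[[[0.019,0.0,-0.03,0,0,0],[0.019,0,-0.06,0,0,0],[0.019,0,-0.09,0,0,0],[0.019,0,-0.12,0,0,0],[0.019,0,-0.12,0,0,0],[0.019,0,-0.12,0,0,0],[0.019,0,-0.12,0,0,0],[0.019,0,-0.12,0,0,0]]]'; python3 - <<'E'
from h import *
s=state();p=s['tool_pos'];w,x,y,z=s['orientation'];print(p, 2*np.arctan2(y,x)-np.pi/2)
crop("scene","g.png",250,170,370,290,6)
E
```

```text
time_s: 6.4
tool_pos: [0.5526, 0.1848, 0.2659]
orientation: [-0.001, 1.0, -0.004, 0.005]
contact_force: [0.3, -1.5, 0.1]
gripper_width: 0.0513
time_s: 7.07
tool_pos: [0.5726, 0.1849, 0.1484]
orientation: [-0.001, 1.0, -0.004, 0.007]
contact_force: [-0.2, 0.2, 0.4]
gripper_width: 0.051
[0.57259448 0.18493095 0.14835578] -1.578149434612189
```

View pics/g.png

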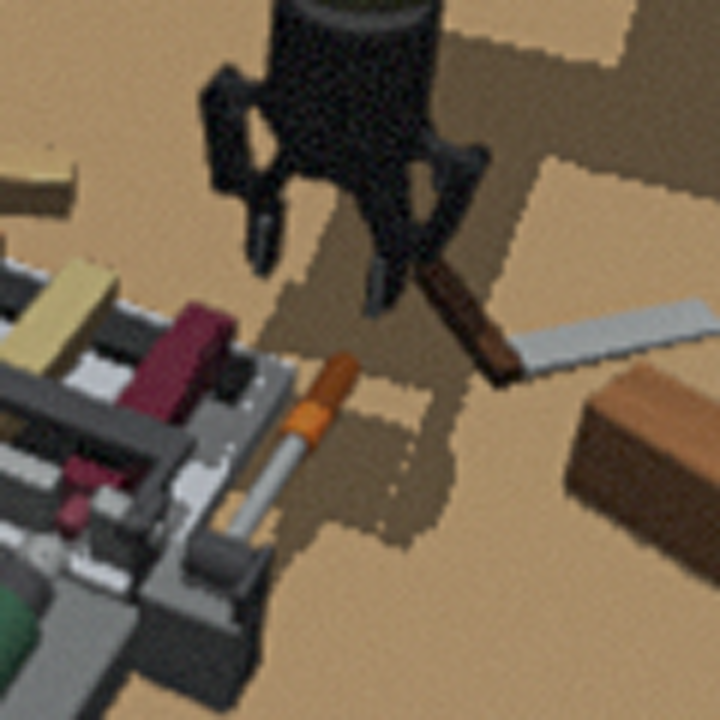

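```bash
python3 -m pendant '[[[0.009,0.0105,0,0,0,0],[0.009,0.0105,-0.02,0,0,0],[0.009,0.0105,-0.04,0,0,0],[0.009,0.0105,-0.06,0,0,0],[0.009,0.0105,-0.078,0,0,0],[0.009,0.0105,-0.078,0,0,0],[0.009,0.0105,-0.078,0,0,0],[0.009,0.0105,-0.078,0,0,0]]]'; python3 -m pendant '[[[0,0,0,0,0,0],[0,0,0,0,0,0],[0,0,0,0,0,0],[0,0,0,0,0,0],[0,0,0,0,0,0],[0,0,0,0,0,0],[0,0,0,0,0,0],[0,0,0,0,0,0]]]' 0;
```

```text
time_s: 7.78
tool_pos: [0.5824, 0.1955, 0.0721]
orientation: [-0.001, 1.0, -0.004, 0.008]
contact_force: [1.0, -0.0, -0.2]
gripper_width: 0.0514
time_s: 8.45
tool_pos: [0.583, 0.1958, 0.0736]
orientation: [-0.001, 1.0, -0.004, 0.01]
contact_force: [-1.3, 0.6, 6.6]
gripper_width: 0.0181
```

```bash
python3 -m pendant '[[[0.0006,0,0.0117,0,0,0],[0.0023,0,0.0232,0,0,0],[0.0052,0,0.0346,0,0,0],[0.0092,0,0.0456,0,0,0],[0.0143,0,0.0561,0,0,0],[0.0204,0,0.0661,0,0,0],[0.0275,0,0.0754,0,0,0],[0.0275,0,0.0754,0,0,0]]]';python3 - <<'E'
from h import *
crop("scene","h.png",150,140,330,290,4)
E
```

```text
time_s: 9.12
tool_pos: [0.6118, 0.1958, 0.15]
orientation: [-0.002, 1.0, -0.004, 0.011]
contact_force: [3.6, 1.1, -7.4]
gripper_width: 0.0179
```

View pics/h.png

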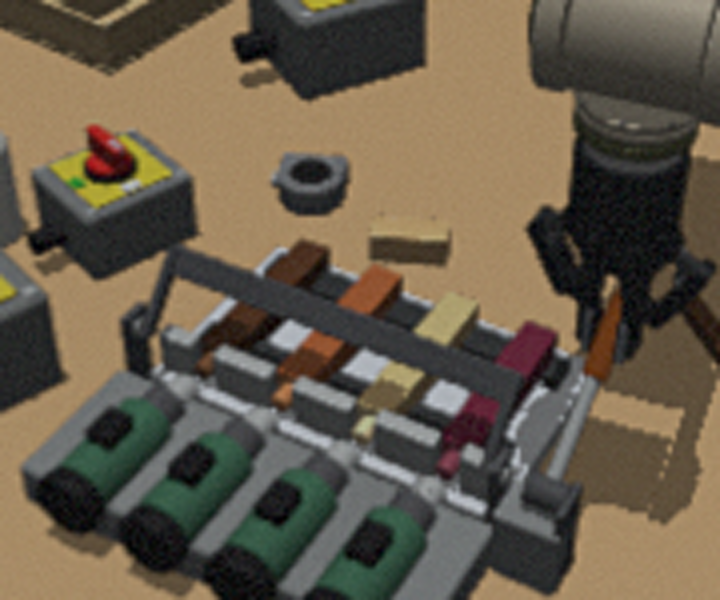

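```bash
python3 -m pendant '[[[0.0075,0,0.0085,0,0,0],[0.016,0,0.016,0,0,0],[0.025,0,0.023,0,0,0],[0.0345,0,0.0285,0,0,0],[0.038,0,0.031,0,0,0],[0.039,0,0.033,0,0,0],[0.039,0,0.033,0,0,0],[0.039,0,0.033,0,0,0]]]';python3 - <<'E'
from h import *
crop("scene","i.png",150,140,330,290,4)
E
```

```text
time_s: 9.83
tool_pos: [0.6507, 0.1958, 0.1787]
orientation: [-0.002, 1.0, -0.003, 0.01]
contact_force: [14.7, 3.2, -21.8]
gripper_width: 0.017
```

View pics/i.png

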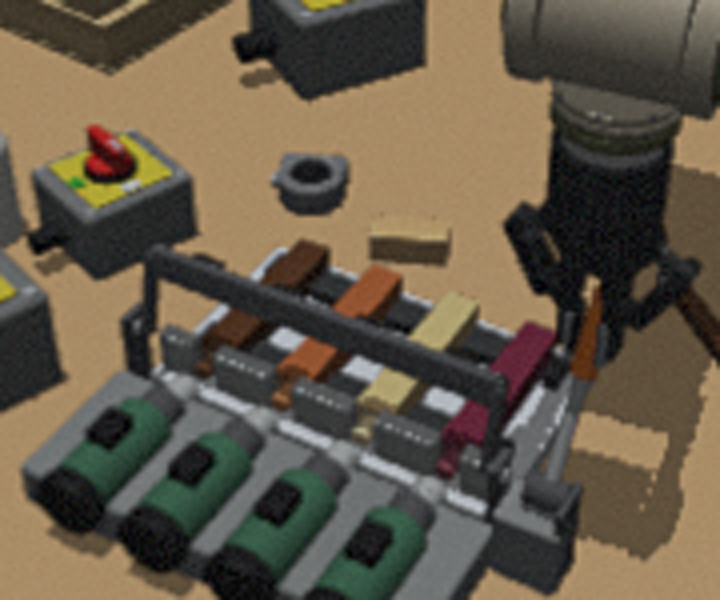

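```bash
python3 -m pendant '[[[0,0,0,0,0,0],[0,0,0,0,0,0],[0,0,0,0,0,0],[0,0,0,0,0,0],[0,0,0.02,0,0,0],[0,0,0.05,0,0,0],[0,0,0.08,0,0,0],[0,0,0.1,0,0,0]]]' 45;python3 -m pendant '[[[-0.03,-0.02,0,0,0,0],[-0.06,-0.05,0,0,0,0],[-0.06,-0.088,0,-0.004,0.02,0.006],[-0.06,-0.088,-0.04,-0.004,0.02,0.006],[-0.06,-0.088,-0.08,-0.004,0.02,0.006],[-0.06,-0.088,-0.12,-0.004,0.02,0.006],[-0.06,-0.088,-0.12,-0.004,0.02,0.006],[-0.06,-0.088,-0.12,-0.004,0.02,0.006]]]';python3 - <<'E'
from h import *
print(state()['tool_pos'],state()['orientation'])
crop("scene","j.png",150,140,330,290,4)
crop("top","k.png",165,50,415,200,3)
E
```

```text
time_s: 10.55
tool_pos: [0.6508, 0.1959, 0.2827]
orientation: [-0.002, 1.0, -0.003, 0.012]
contact_force: [-0.3, -0.0, 0.6]
gripper_width: 0.0384
time_s: 11.22
tool_pos: [0.5905, 0.1079, 0.1629]
orientation: [0.0, 1.0, -0.0, 0.001]
contact_force: [0.9, -0.0, 1.1]
gripper_width: 0.0387
[0.5904506  0.10792502 0.16292541] [ 2.05188897e-04  9.99999671e-01 -3.78678300e-04  6.87478662e-04]
```

View pics/j.png

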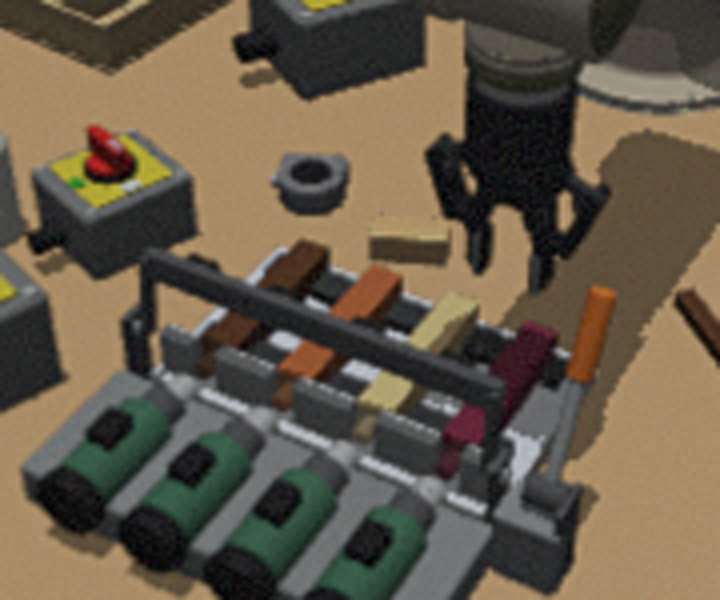

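View pics/k.png

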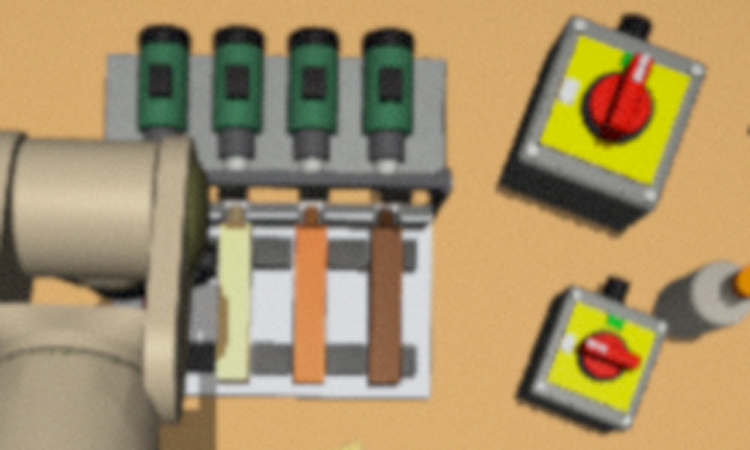

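```bash
python3 -m pendant '[[[0,-0.001,-0.03,0,0,0],[0,-0.001,-0.06,0,0,0],[0,-0.001,-0.09,0,0,0],[0,-0.001,-0.11,0,0,0],[0,-0.001,-0.124,0,0,0],[0,-0.001,-0.124,0,0,0],[0,-0.001,-0.124,0,0,0],[0,-0.001,-0.124,0,0,0]]]' 55;python3 -m pendant '[[[0,0,0,0,0,0],[0,0,0,0,0,0],[0,0,0,0,0,0],[0,0,0,0,0,0],[0,0,0,0,0,0],[0,0,0,0,0,0],[0,0,0,0,0,0],[0,0,0,0,0,0]]]' 0
```

```text
time_s: 11.98
tool_pos: [0.5936, 0.1071, 0.0446]
orientation: [0.0, 1.0, -0.0, 0.006]
contact_force: [1.2, 0.2, 0.5]
gripper_width: 0.0468
time_s: 12.65
tool_pos: [0.5951, 0.1072, 0.0472]
orientation: [0.0, 1.0, -0.0, 0.009]
contact_force: [-0.8, -0.6, 8.5]
gripper_width: 0.0285
```

```bash
python3 -m pendant '[[[0,0,0,0,0,0],[0,0,0,0,0,0],[-0.001,0,-0.004,0,0.016,0],[-0.002,0,-0.01,0,0.016,0],[-0.002,0,-0.01,0,0.016,0],[-0.002,0,-0.01,0,0.016,0],[-0.002,0,-0.01,0,0.016,0],[-0.002,0,-0.01,0,0.016,0]]]' 55;python3 -m pendant '[[[0,0,0,0,0,0],[0,0,0,0,0,0],[0,0,0,0,0,0],[0,0,0,0,0,0],[0,0,0,0,0,0],[0,0,0,0,0,0],[0,0,0,0,0,0],[0,0,0,0,0,0]]]' 0
```

```text
time_s: 13.32
tool_pos: [0.5931, 0.1072, 0.0372]
orientation: [0.0, 1.0, -0.0, 0.001]
contact_force: [-0.2, -0.3, 0.7]
gripper_width: 0.0472
time_s: 13.98
tool_pos: [0.5933, 0.1072, 0.0376]
orientation: [0.0, 1.0, -0.0, 0.001]
contact_force: [-1.8, 0.1, 5.7]
gripper_width: 0.0291
```

```bash
python3 -m pendant '[[[0,0,0.015,0,0,0],[0,0,0.03,0,0,0],[0,0,0.045,0,0,0],[-0.03,0,0.045,0,0,0],[-0.06,0,0.05,0,0,0],[-0.09,0,0.08,0,0,0],[-0.1,0,0.11,0,0,0],[-0.1,0,0.11,0,0,0]]]';python3 - <<'E'
from h import *
print(state()['tool_pos'],state()['orientation'])
crop("scene","l.png",150,140,350,290,4)
E
```

```text
time_s: 14.65
tool_pos: [0.4931, 0.1075, 0.152]
orientation: [0.0, 1.0, 0.0, 0.004]
contact_force: [1.2, -1.2, 0.3]
gripper_width: 0.0291
[0.49313321 0.10749363 0.15202996] [3.35466416e-04 9.99992419e-01 1.85132725e-04 3.87489804e-03]
```

View pics/l.png

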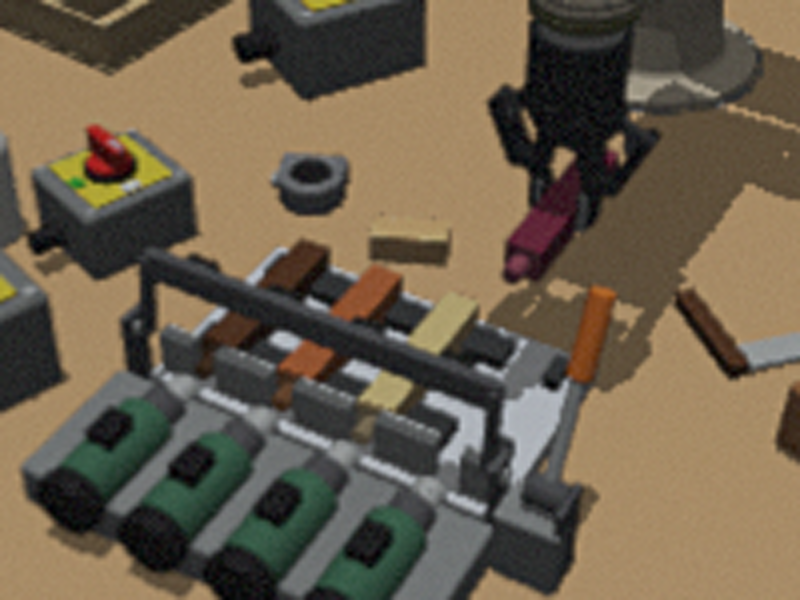

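```bash
python3 -m pendant '[[[0,0,0,0,0,0.12],[0,0,0,0,0,0.24],[0,0,0,0,0,0.36],[0,0,0,0,0,0.48],[0,0,0,0,0,0.6],[0,0,0,0,0,0.72],[0,0,0,0,0,0.84],[0,0,0,0,0,0.96]]]';python3 -m pendant '[[[0,0,0,0,0,0.12],[0,0,0,0,0,0.24],[0,0,0,0,0,0.36],[0,0,0,0,0,0.48],[0,0,0,0,0,0.6],[0,0,0,0,0,0.72],[0,0,0,0,0,0.84],[0,0,0,0,0,0.96]]]';python3 -m pendant '[[[0,0,0,0,0,0.12],[0,0,0,0,0,0.24],[0,0,0,0,0,0.36],[0,0,0,0,0,0.48],[0,0,0,0,0,0.6],[0,0,0,0,0,0.72],[0,0,0,0,0,0.84],[0,0,0,0,0,0.96]]]';cat >>h.py <<'E'
from scipy.spatial.transform import Rotation as Ro
def st(yawgoal=None,goal=None):
    s=state();p=s['tool_pos'];q=s['orientation'];R=Ro.from_quat(np.r_[q[1:],q[0]])
    y=R.as_matrix()[:,1];yaw=np.arctan2(y[1],y[0]);print("pos",p.round(4),"yaw",round(yaw,4),"tilt",R.as_matrix()[:2,2].round(4),"w",s['gripper_width'].round(4),"F",s['contact_force'].round(1),"t",s['time_s'])
    if yawgoal is not None:
        c,sn=np.cos(yawgoal),np.sin(yawgoal)
        G=np.array([[-(-sn),c,0],[-c,sn,0],[0,0,-1]]) # x=y cross z
        yv=np.array([c,sn,0]);zv=np.array([0,0,-1.]);xv=np.cross(yv,zv)
        G=np.c_[xv,yv,zv];rv=(Ro.from_matrix(G)*R.inv()).as_rotvec();print("turn",rv.round(4))
    if goal is not None: print("shift",(np.array(goal)-p).round(4))
E
python3 -c "
from h import *
st(np.pi/2,(.5,.1072,.15))"
```

```text
time_s: 15.37
tool_pos: [0.4933, 0.1072, 0.1482]
orientation: [-0.002, 0.886, 0.464, 0.002]
contact_force: [-1.0, 0.4, -1.2]
gripper_width: 0.0292
time_s: 16.03
tool_pos: [0.4931, 0.1072, 0.1467]
orientation: [-0.003, 0.569, 0.823, 0.0]
contact_force: [0.4, 0.3, -1.2]
gripper_width: 0.0288
time_s: 16.7
tool_pos: [0.4928, 0.1071, 0.145]
orientation: [-0.004, 0.122, 0.993, -0.002]
contact_force: [0.3, -0.9, -1.1]
gripper_width: 0.0291Traceback (most recent call last):
  File "<string>", line 3, in <module>
    st(np.pi/2,(.5,.1072,.15))
    ~~^^^^^^^^^^^^^^^^^^^^^^^^
  File "h.py", line 20, in st
    y=R.as_matrix()[:,1];yaw=np.arctan2(y[1],y[0]);print("pos",p.round(4),"yaw",round(yaw,4),"tilt",R.as_matrix()[:2,2].round(4),"w",s['gripper_width'].round(4),"F",s['contact_force'].round(1),"t",s['time_s'])
                                                                                                                                     ^^^^^^^^^^^^^^^^^^^^^^^^
AttributeError: 'float' object has no attribute 'round'
```

```bash
sed -i "s/s\['gripper_width'\].round(4)/round(float(s['gripper_width']),4)/" h.py
python3 -c "
from h import *
st(np.pi/2,(.587,.1072,.09))"
```

```text
pos [0.4928 0.1071 0.145 ] yaw 1.3266 tilt [-0.009  -0.0024] w 0.0291 F [ 0.3 -0.9 -1.1] t 16.7
turn [ 0.0035 -0.0087  0.2442]
shift [ 0.0942  0.0001 -0.055 ]
```

```bash
python3 -m pendant '[[[0,0,-0.02,0.0035,-0.0087,0.1],[0,0,-0.04,0.0035,-0.0087,0.2],[0,0,-0.055,0.0035,-0.0087,0.244],[0.03,0,-0.055,0.0035,-0.0087,0.244],[0.06,0,-0.055,0.0035,-0.0087,0.244],[0.088,0,-0.055,0.0035,-0.0087,0.244],[0.0925,0,-0.055,0.0035,-0.0087,0.244],[0.0925,0,-0.055,0.0035,-0.0087,0.244]]]';python3 -c "
from h import *
st(np.pi/2,(.587,.1072,.039))
crop('scene','m.png',150,140,350,290,4)"
```

```text
time_s: 17.37
tool_pos: [0.5858, 0.1069, 0.088]
orientation: [-0.001, 0.0, 1.0, 0.0]
contact_force: [-0.6, -0.6, -1.5]
gripper_width: 0.0287
pos [0.5858 0.1069 0.088 ] yaw 1.5702 tilt [-0.0022  0.0001] w 0.0287 F [-0.6 -0.6 -1.5] t 17.3667
turn [-0.0001 -0.0022  0.0006]
shift [ 0.0012  0.0003 -0.049 ]
```

View pics/m.png

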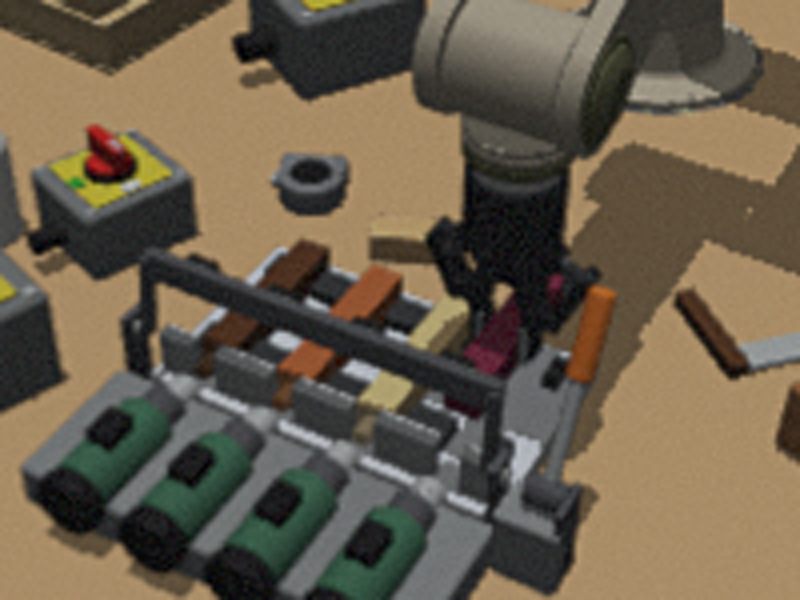

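```bash
python3 -m pendant '[[[0.001,0.0003,-0.015,0,-0.002,0],[0.001,0.0003,-0.03,0,-0.002,0],[0.001,0.0003,-0.04,0,-0.002,0],[0.001,0.0003,-0.046,0,-0.002,0],[0.001,0.0003,-0.051,0,-0.002,0],[0.001,0.0003,-0.051,0,-0.002,0],[0.001,0.0003,-0.051,0,-0.002,0],[0.001,0.0003,-0.051,0,-0.002,0]]]';python3 -c "
from h import *
st(np.pi/2,(.593,.1072,.038))"
```

```text
time_s: 18.08
tool_pos: [0.5857, 0.1074, 0.0376]
orientation: [-0.0, 0.0, 1.0, 0.0]
contact_force: [-0.6, -0.6, 1.7]
gripper_width: 0.0292
pos [0.5857 0.1074 0.0376] yaw 1.5704 tilt [-0.0004  0.0001] w 0.0292 F [-0.6 -0.6  1.7] t 18.0833
turn [-0.0001 -0.0004  0.0004]
shift [ 0.0073 -0.0002  0.0004]
```

Down on the bed. Push home in small steps, watching force.

```bash
python3 -m pendant '[[[0.001,0,0,0,0,0],[0.002,0,0,0,0,0],[0.003,0,0,0,0,0],[0.004,0,0,0,0,0],[0.005,0,0,0,0,0],[0.006,0,0,0,0,0],[0.007,0,0,0,0,0],[0.008,0,0,0,0,0]]]';python3 -m pendant '[[[0.001,0,0,0,0,0],[0.002,0,0,0,0,0],[0.003,0,0,0,0,0],[0.004,0,0,0,0,0],[0.004,0,0,0,0,0],[0.004,0,0,0,0,0],[0.004,0,0,0,0,0],[0.004,0,0,0,0,0]]]'
```

```text
time_s: 18.75
tool_pos: [0.5938, 0.1074, 0.0376]
orientation: [-0.0, 0.0, 1.0, 0.0]
contact_force: [-1.1, 0.9, -0.2]
gripper_width: 0.029
time_s: 19.42
tool_pos: [0.5967, 0.1074, 0.0376]
orientation: [-0.002, 0.0, 1.0, -0.0]
contact_force: [-9.1, -0.9, 5.3]
gripper_width: 0.029
```

```bash
python3 -m pendant '[[[0.001,0,0,0,0,0],[0.002,0,0,0,0,0],[0.002,0,0,0,0,0],[0.002,0,0,0,0,0],[0.002,0,0,0,0,0],[0.002,0,0,0,0,0],[0.002,0,0,0,0,0],[0.002,0,0,0,0,0]]]';python3 -m pendant '[[[0,0,0,0,0,0],[0,0,0,0,0,0],[0,0,0,0,0,0],[0,0,0,0,0,0],[0,0,0.03,0,0,0],[0,0,0.06,0,0,0],[-0.02,0,0.09,0,0,0],[-0.04,0,0.12,0,0,0]]]' 55;python3 -c "
from h import *
st(np.pi/2,(.593,.0355,.15))
crop('scene','n.png',150,140,350,290,4)"
```

```text
time_s: 20.08
tool_pos: [0.5967, 0.1074, 0.0376]
orientation: [-0.005, -0.0, 1.0, -0.0]
contact_force: [-14.9, -1.3, 7.5]
gripper_width: 0.0291
time_s: 20.75
tool_pos: [0.5565, 0.1073, 0.1586]
orientation: [-0.004, 0.0, 1.0, -0.0]
contact_force: [0.7, -0.8, 0.3]
gripper_width: 0.047
pos [0.5565 0.1073 0.1586] yaw 1.5707 tilt [-0.0089 -0.0004] w 0.047 F [ 0.7 -0.8  0.3] t 20.75
turn [ 0.0004 -0.0089  0.0001]
shift [ 0.0365 -0.0718 -0.0086]
```

View pics/n.png

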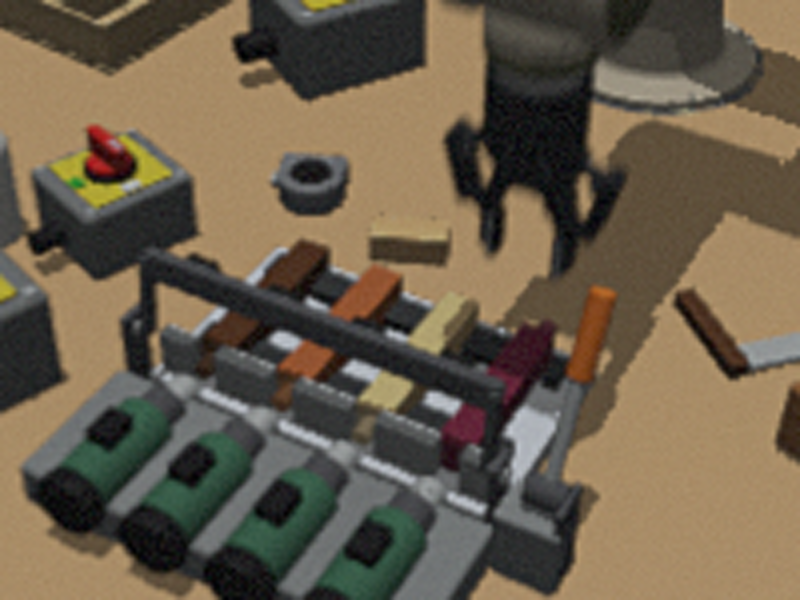

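```bash
python3 -m pendant '[[[0.01,-0.03,0,0,-0.009,0],[0.02,-0.06,0,0,-0.009,0],[0.0365,-0.0713,-0.01,0,-0.009,0],[0.0365,-0.0713,-0.04,0,-0.009,0],[0.0365,-0.0713,-0.07,0,-0.009,0],[0.0365,-0.0713,-0.09,0,-0.009,0],[0.0365,-0.0713,-0.09,0,-0.009,0],[0.0365,-0.0713,-0.09,0,-0.009,0]]]';python3 -c "
from h import *
st(np.pi/2,(.593,.036,.037))
crop('scene','o.png',150,140,350,290,4)"
```

```text
time_s: 21.47
tool_pos: [0.5922, 0.0365, 0.0747]
orientation: [0.003, -0.0, 1.0, -0.0]
contact_force: [0.0, 0.6, 1.0]
gripper_width: 0.0471
pos [0.5922 0.0365 0.0747] yaw 1.5718 tilt [ 0.0059 -0.0004] w 0.0471 F [0.  0.6 1. ] t 21.4667
turn [ 0.0004  0.0059 -0.001 ]
shift [ 0.0008 -0.0005 -0.0377]
```

View pics/o.png

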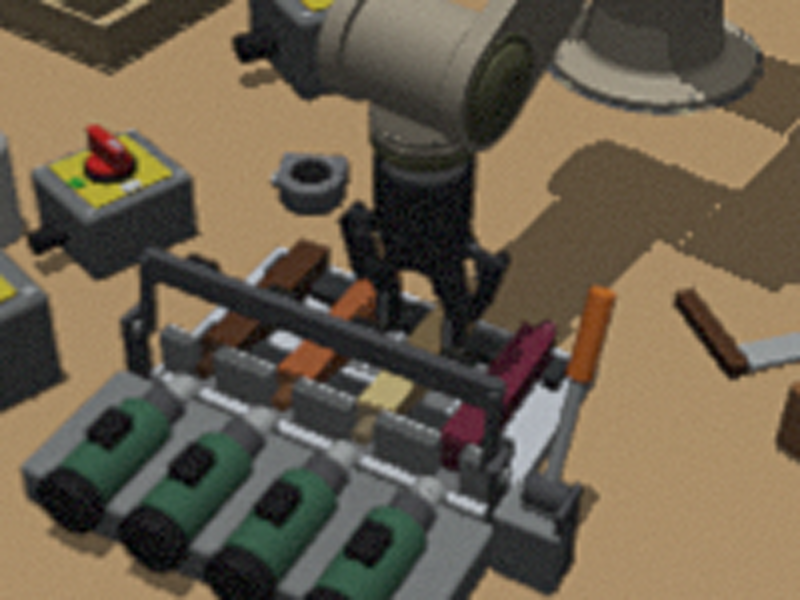

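```bash
python3 -m pendant '[[[0,-0.0005,-0.015,0,0.006,0],[0,-0.0005,-0.03,0,0.006,0],[0,-0.0005,-0.037,0,0.006,0],[0,-0.0005,-0.037,0,0.006,0],[0,-0.0005,-0.037,0,0.006,0],[0,-0.0005,-0.037,0,0.006,0],[0,-0.0005,-0.037,0,0.006,0],[0,-0.0005,-0.037,0,0.006,0]]]';python3 -m pendant '[[[0,0,0,0,0,0],[0,0,0,0,0,0],[0,0,0,0,0,0],[0,0,0,0,0,0],[0,0,0,0,0,0],[0,0,0,0,0,0],[0,0,0,0,0,0],[0,0,0,0,0,0]]]' 0;python3 -c "
from h import *
st(np.pi/2)"
```

```text
time_s: 22.18
tool_pos: [0.5932, 0.0359, 0.0396]
orientation: [0.002, -0.001, 1.0, -0.0]
contact_force: [0.1, 0.0, -0.3]
gripper_width: 0.0467
time_s: 22.85
tool_pos: [0.5936, 0.0359, 0.0403]
orientation: [0.002, -0.001, 1.0, -0.001]
contact_force: [-0.9, 0.1, 7.1]
gripper_width: 0.0289
pos [0.5936 0.0359 0.0403] yaw 1.5719 tilt [ 0.0049 -0.0011] w 0.0289 F [-0.9  0.1  7.1] t 22.85
turn [ 0.0011  0.0049 -0.0011]
```

```bash
python3 -m pendant '[[[0,0,0.015,0,0.005,0],[0,0,0.03,0,0.005,0],[0,0,0.045,0,0.005,0],[-0.03,0,0.045,0,0.005,0],[-0.06,0,0.05,0,0.005,0],[-0.09,0,0.08,0,0.005,0],[-0.1,0,0.11,0,0.005,0],[-0.1,0,0.11,0,0.005,0]]]';for i in 1 2 3; do python3 -m pendant '[[[0,0,0,0,0,-0.12],[0,0,0,0,0,-0.24],[0,0,0,0,0,-0.36],[0,0,0,0,0,-0.48],[0,0,0,0,0,-0.6],[0,0,0,0,0,-0.72],[0,0,0,0,0,-0.84],[0,0,0,0,0,-0.96]]]'; done; python3 -c "
from h import *
st(-np.pi/2,(.587,.036,.09))
crop('scene','p.png',150,140,350,290,4)"
```

```text
time_s: 23.52
tool_pos: [0.4936, 0.0359, 0.1551]
orientation: [0.003, -0.001, 1.0, -0.001]
contact_force: [1.9, 0.2, 0.4]
gripper_width: 0.0287
time_s: 24.18
tool_pos: [0.4936, 0.0359, 0.1545]
orientation: [0.002, 0.464, 0.886, -0.003]
contact_force: [-0.6, 0.7, -1.0]
gripper_width: 0.0289
time_s: 24.85
tool_pos: [0.4935, 0.0359, 0.1539]
orientation: [0.0, 0.822, 0.569, -0.003]
contact_force: [-0.4, 0.4, -1.8]
gripper_width: 0.0289
time_s: 25.52
tool_pos: [0.4935, 0.036, 0.1533]
orientation: [-0.002, 0.992, 0.122, -0.004]
contact_force: [0.6, 0.3, -1.0]
gripper_width: 0.0288
pos [0.4935 0.036  0.1533] yaw -1.3258 tilt [-0.0075  0.0022] w 0.0288 F [ 0.6  0.3 -1. ] t 25.5167
turn [-0.0031 -0.0072 -0.245 ]
shift [ 0.0935  0.     -0.0633]
```

View pics/p.png

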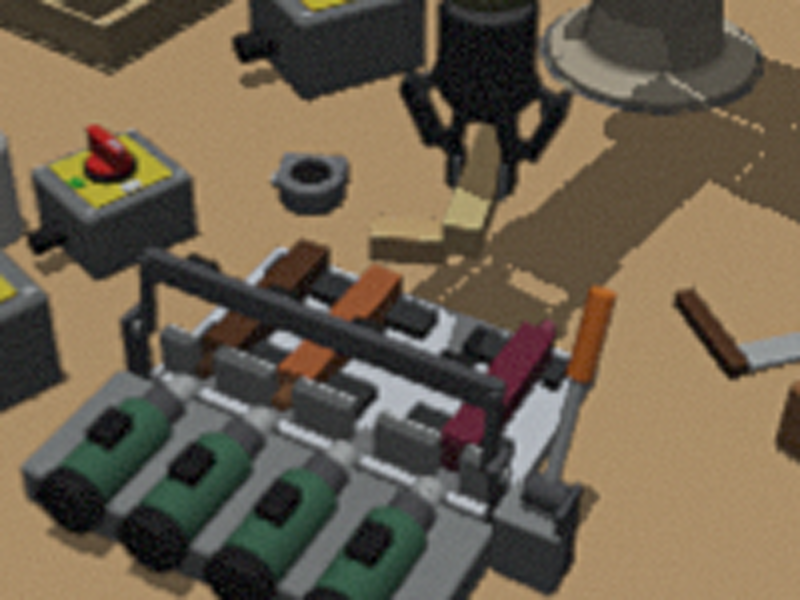

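```bash
python3 -m pendant '[[[0,0,-0.02,-0.003,-0.007,-0.1],[0,0,-0.04,-0.003,-0.007,-0.2],[0,0,-0.063,-0.003,-0.007,-0.245],[0.03,0,-0.063,-0.003,-0.007,-0.245],[0.06,0,-0.063,-0.003,-0.007,-0.245],[0.088,0,-0.063,-0.003,-0.007,-0.245],[0.0925,0,-0.063,-0.003,-0.007,-0.245],[0.0925,0,-0.063,-0.003,-0.007,-0.245]]]';python3 -c "
from h import *
st(-np.pi/2,(.587,.036,.040))"
```

```text
time_s: 26.23
tool_pos: [0.5867, 0.0359, 0.0893]
orientation: [-0.0, 1.0, -0.002, -0.0]
contact_force: [-0.9, 0.5, -1.7]
gripper_width: 0.0288
pos [0.5867 0.0359 0.0893] yaw -1.5755 tilt [-0.0007  0.0003] w 0.0288 F [-0.9  0.5 -1.7] t 26.2333
turn [-0.0003 -0.0007  0.0047]
shift [ 0.0003  0.0001 -0.0493]
```

```bash
python3 -m pendant '[[[0,0,-0.015,0,0,0.005],[0,0,-0.03,0,0,0.005],[0,0,-0.04,0,0,0.005],[0,0,-0.046,0,0,0.005],[0,0,-0.0495,0,0,0.005],[0,0,-0.0495,0,0,0.005],[0,0,-0.0495,0,0,0.005],[0,0,-0.0495,0,0,0.005]]]';python3 -m pendant '[[[0.001,0,0,0,0,0],[0.002,0,0,0,0,0],[0.003,0,0,0,0,0],[0.004,0,0,0,0,0],[0.005,0,0,0,0,0],[0.006,0,0,0,0,0],[0.007,0,0,0,0,0],[0.008,0,0,0,0,0]]]';python3 -m pendant '[[[0.001,0,0,0,0,0],[0.002,0,0,0,0,0],[0.003,0,0,0,0,0],[0.004,0,0,0,0,0],[0.004,0,0,0,0,0],[0.004,0,0,0,0,0],[0.004,0,0,0,0,0],[0.004,0,0,0,0,0]]]'
```

```text
time_s: 26.9
tool_pos: [0.5867, 0.0359, 0.0404]
orientation: [-0.0, 1.0, 0.0, -0.0]
contact_force: [-3.0, 0.2, 2.5]
gripper_width: 0.0288
time_s: 27.57
tool_pos: [0.5947, 0.036, 0.0404]
orientation: [-0.0, 1.0, 0.0, -0.0]
contact_force: [-1.5, -0.3, 1.8]
gripper_width: 0.029
time_s: 28.23
tool_pos: [0.5961, 0.036, 0.0403]
orientation: [-0.0, 1.0, 0.001, -0.004]
contact_force: [-19.0, -0.9, 13.1]
gripper_width: 0.0294
```

```bash
python3 -m pendant '[[[0,0,0,0,0,0],[0,0,0,0,0,0],[0,0,0,0,0,0],[0,0,0,0,0,0],[0,0,0.03,0,0,0],[0,0,0.06,0,0,0],[-0.02,0,0.09,0,0,0],[-0.04,0,0.12,0,0,0]]]' 55;python3 -c "
from h import *
st(-np.pi/2,(.592,-.0348,.075))
crop('scene','q.png',150,140,350,290,4)"
```

```text
time_s: 28.9
tool_pos: [0.5559, 0.0359, 0.1614]
orientation: [-0.0, 1.0, 0.001, -0.004]
contact_force: [0.3, 0.0, 0.9]
gripper_width: 0.0466
pos [0.5559 0.0359 0.1614] yaw -1.5696 tilt [-0.0075  0.0002] w 0.0466 F [0.3 0.  0.9] t 28.9
turn [-0.0002 -0.0075 -0.0012]
shift [ 0.0361 -0.0707 -0.0864]
```

View pics/q.png

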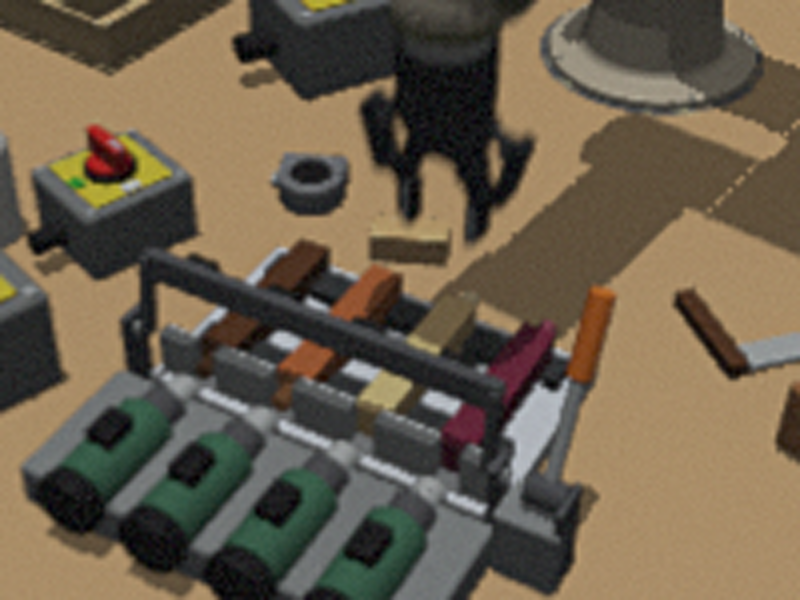

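Maple is in. Now cherry.

```bash
python3 -m pendant '[[[0.01,-0.03,0,0,-0.0075,0],[0.02,-0.06,0,0,-0.0075,0],[0.036,-0.0707,-0.01,0,-0.0075,0],[0.036,-0.0707,-0.04,0,-0.0075,0],[0.036,-0.0707,-0.07,0,-0.0075,0],[0.036,-0.0707,-0.09,0,-0.0075,0],[0.036,-0.0707,-0.09,0,-0.0075,0],[0.036,-0.0707,-0.09,0,-0.0075,0]]]';python3 -c "
from h import *
st(-np.pi/2,(.593,-.0348,.038))
crop('scene','r.png',150,140,350,290,4)"
```

```text
time_s: 29.62
tool_pos: [0.5913, -0.0346, 0.0773]
orientation: [0.0, 1.0, 0.001, 0.003]
contact_force: [0.2, 0.2, -0.6]
gripper_width: 0.047
pos [ 0.5913 -0.0346  0.0773] yaw -1.5689 tilt [ 0.006  -0.0007] w 0.047 F [ 0.2  0.2 -0.6] t 29.6167
turn [ 0.0007  0.006  -0.0019]
shift [ 0.0017 -0.0002 -0.0393]
```

View pics/r.png

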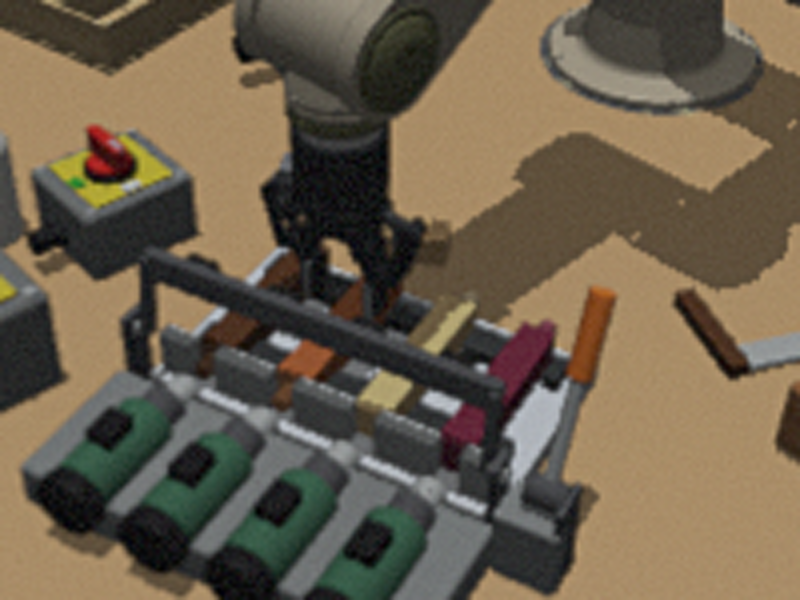

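```bash
python3 -m pendant '[[[0.001,0,-0.015,0,0.006,-0.002],[0.001,0,-0.03,0,0.006,-0.002],[0.001,0,-0.04,0,0.006,-0.002],[0.001,0,-0.04,0,0.006,-0.002],[0.001,0,-0.04,0,0.006,-0.002],[0.001,0,-0.04,0,0.006,-0.002],[0.001,0,-0.04,0,0.006,-0.002],[0.001,0,-0.04,0,0.006,-0.002]]]';python3 -m pendant '[[[0,0,0,0,0,0],[0,0,0,0,0,0],[0,0,0,0,0,0],[0,0,0,0,0,0],[0,0,0,0,0,0],[0,0,0,0,0,0],[0,0,0,0,0,0],[0,0,0,0,0,0]]]' 0;python3 -m pendant '[[[0,0,0.015,0,0.005,0],[0,0,0.03,0,0.005,0],[0,0,0.045,0,0.005,0],[-0.03,0,0.045,0,0.005,0],[-0.06,0,0.05,0,0.005,0],[-0.09,0,0.08,0,0.005,0],[-0.1,0,0.11,0,0.005,0],[-0.1,0,0.11,0,0.005,0]]]';for i in 1 2 3; do python3 -m pendant '[[[0,0,0,0,0,0.12],[0,0,0,0,0,0.24],[0,0,0,0,0,0.36],[0,0,0,0,0,0.48],[0,0,0,0,0,0.6],[0,0,0,0,0,0.72],[0,0,0,0,0,0.84],[0,0,0,0,0,0.96]]]'; done; python3 -c "
from h import *
st(np.pi/2,(.587,-.0348,.09))
crop('scene','s.png',150,140,350,290,4)"
```

```text
time_s: 30.33
tool_pos: [0.5934, -0.0348, 0.0394]
orientation: [0.001, 1.0, -0.0, 0.002]
contact_force: [0.2, 0.3, 0.0]
gripper_width: 0.0469
time_s: 31.0
tool_pos: [0.5938, -0.0349, 0.0401]
orientation: [0.001, 1.0, 0.0, 0.002]
contact_force: [-0.2, 1.2, 5.7]
gripper_width: 0.0287
time_s: 31.67
tool_pos: [0.4938, -0.0352, 0.155]
orientation: [0.002, 1.0, -0.0, 0.003]
contact_force: [0.5, -0.4, 0.6]
gripper_width: 0.0288
time_s: 32.33
tool_pos: [0.4938, -0.0352, 0.1545]
orientation: [0.0, 0.886, 0.464, 0.004]
contact_force: [-0.2, -0.2, -0.7]
gripper_width: 0.0288
time_s: 33.0
tool_pos: [0.4938, -0.0351, 0.154]
orientation: [-0.002, 0.569, 0.823, 0.003]
contact_force: [-0.4, 0.7, -1.0]
gripper_width: 0.0288
time_s: 33.67
tool_pos: [0.4938, -0.0351, 0.1535]
orientation: [-0.003, 0.122, 0.993, 0.002]
contact_force: [0.8, 0.1, -1.4]
gripper_width: 0.0289
pos [ 0.4938 -0.0351  0.1535] yaw 1.3268 tilt [-0.0064  0.0048] w 0.0289 F [ 0.8  0.1 -1.4] t 33.6667
turn [-0.004 -0.007  0.244]
shift [ 0.0932  0.0003 -0.0635]
```

View pics/s.png

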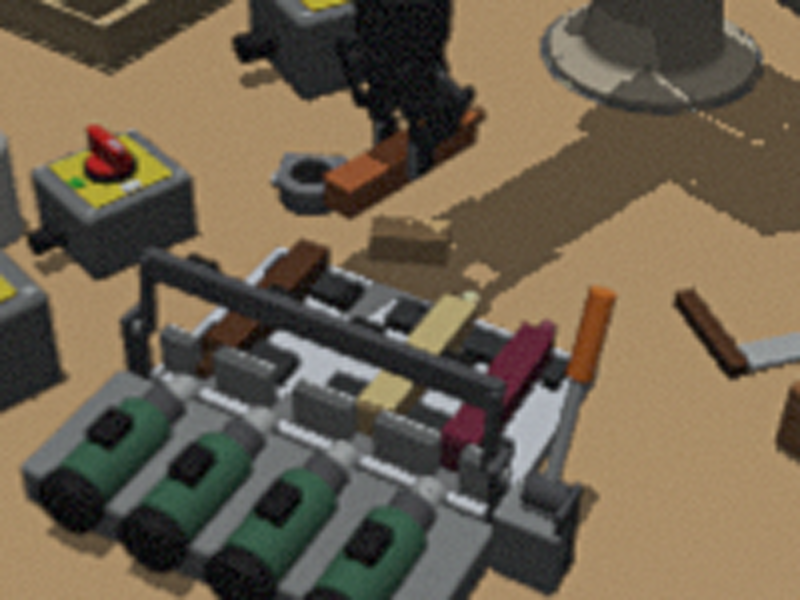

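```bash
python3 -m pendant '[[[0,0,-0.02,-0.004,-0.007,0.1],[0,0,-0.04,-0.004,-0.007,0.2],[0,0,-0.063,-0.004,-0.007,0.244],[0.03,0,-0.063,-0.004,-0.007,0.244],[0.06,0,-0.063,-0.004,-0.007,0.244],[0.088,0,-0.063,-0.004,-0.007,0.244],[0.0925,0,-0.063,-0.004,-0.007,0.244],[0.0925,0,-0.063,-0.004,-0.007,0.244]]]';python3 -c "
from h import *
st(np.pi/2,(.587,-.0349,.040))"
```

```text
time_s: 34.38
tool_pos: [0.5871, -0.0351, 0.0896]
orientation: [-0.0, -0.003, 1.0, 0.0]
contact_force: [-1.1, 0.8, -1.6]
gripper_width: 0.0292
pos [ 0.5871 -0.0351  0.0896] yaw 1.5761 tilt [-0.0004  0.0001] w 0.0292 F [-1.1  0.8 -1.6] t 34.3833
turn [-0.0001 -0.0004 -0.0053]
shift [-0.0001  0.0002 -0.0496]
```

```bash
python3 -m pendant '[[[0,0,-0.015,0,0,-0.005],[0,0,-0.03,0,0,-0.005],[0,0,-0.04,0,0,-0.005],[0,0,-0.046,0,0,-0.005],[0,0,-0.0495,0,0,-0.005],[0,0,-0.0495,0,0,-0.005],[0,0,-0.0495,0,0,-0.005],[0,0,-0.0495,0,0,-0.005]]]';python3 -m pendant '[[[0.001,0,0,0,0,0],[0.002,0,0,0,0,0],[0.003,0,0,0,0,0],[0.004,0,0,0,0,0],[0.005,0,0,0,0,0],[0.006,0,0,0,0,0],[0.007,0,0,0,0,0],[0.008,0,0,0,0,0]]]';python3 -m pendant '[[[0.001,0,0,0,0,0],[0.002,0,0,0,0,0],[0.003,0,0,0,0,0],[0.004,0,0,0,0,0],[0.004,0,0,0,0,0],[0.004,0,0,0,0,0],[0.004,0,0,0,0,0],[0.004,0,0,0,0,0]]]'
```

```text
time_s: 35.05
tool_pos: [0.5872, -0.0351, 0.0406]
orientation: [0.0, 0.0, 1.0, -0.0]
contact_force: [0.5, 0.1, -1.0]
gripper_width: 0.0291
time_s: 35.72
tool_pos: [0.5953, -0.0351, 0.0406]
orientation: [0.0, -0.0, 1.0, -0.0]
contact_force: [0.1, -0.5, 0.1]
gripper_width: 0.0288
time_s: 36.38
tool_pos: [0.5961, -0.0351, 0.0404]
orientation: [-0.004, -0.0, 1.0, 0.0]
contact_force: [-21.6, -1.6, 11.9]
gripper_width: 0.0292
```

Home (-21.6 N). Release, on to the walnut rail.

```bash
python3 -m pendant '[[[0,0,0,0,0,0],[0,0,0,0,0,0],[0,0,0,0,0,0],[0,0,0,0,0,0],[0,0,0.03,0,0,0],[0,0,0.06,0,0,0],[-0.02,0,0.09,0,0,0],[-0.04,0,0.12,0,0,0]]]' 55;python3 -m pendant '[[[0.01,-0.03,0,0,-0.0075,0],[0.02,-0.06,0,0,-0.0075,0],[0.036,-0.071,-0.01,0,-0.0075,0],[0.036,-0.071,-0.04,0,-0.0075,0],[0.036,-0.071,-0.07,0,-0.0075,0],[0.036,-0.071,-0.09,0,-0.0075,0],[0.036,-0.071,-0.09,0,-0.0075,0],[0.036,-0.071,-0.09,0,-0.0075,0]]]';python3 -c "
from h import *
st(np.pi/2,(.593,-.1060,.038))
crop('scene','t.png',150,140,350,290,4)"
```

```text
time_s: 37.05
tool_pos: [0.5559, -0.035, 0.1615]
orientation: [-0.004, -0.0, 1.0, 0.0]
contact_force: [1.4, -0.2, 0.6]
gripper_width: 0.0473
time_s: 37.72
tool_pos: [0.5919, -0.106, 0.0714]
orientation: [-0.001, -0.0, 1.0, 0.0]
contact_force: [-0.1, -0.1, 1.6]
gripper_width: 0.0466
pos [ 0.5919 -0.106   0.0714] yaw 1.5716 tilt [-0.0015  0.0008] w 0.0466 F [-0.1 -0.1  1.6] t 37.7167
turn [-0.0008 -0.0015 -0.0008]
shift [ 0.0011 -0.     -0.0334]
```

View pics/t.png

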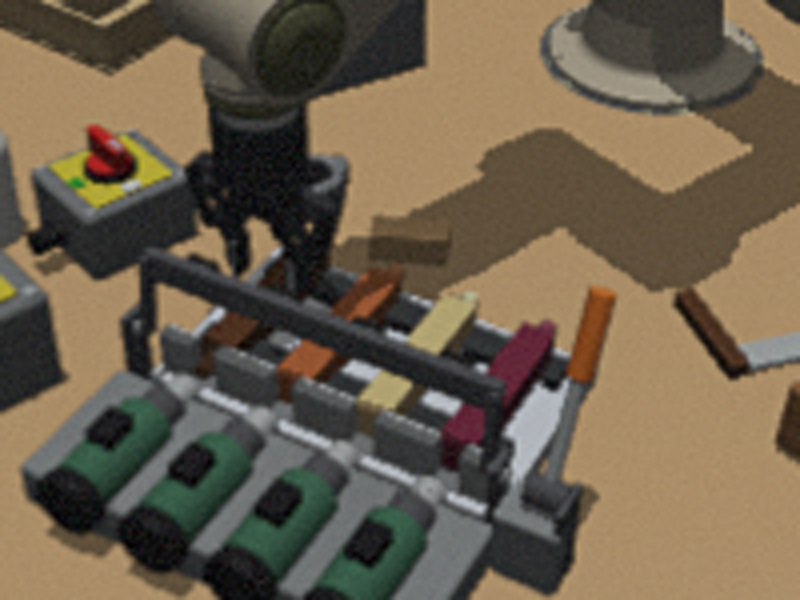

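```bash
python3 -m pendant '[[[0.001,0,-0.015,0,-0.001,0],[0.001,0,-0.03,0,-0.001,0],[0.001,0,-0.034,0,-0.001,0],[0.001,0,-0.034,0,-0.001,0],[0.001,0,-0.034,0,-0.001,0],[0.001,0,-0.034,0,-0.001,0],[0.001,0,-0.034,0,-0.001,0],[0.001,0,-0.034,0,-0.001,0]]]';python3 -m pendant '[[[0,0,0,0,0,0],[0,0,0,0,0,0],[0,0,0,0,0,0],[0,0,0,0,0,0],[0,0,0,0,0,0],[0,0,0,0,0,0],[0,0,0,0,0,0],[0,0,0,0,0,0]]]' 0;python3 -m pendant '[[[0,0,0.015,0,0.003,0],[0,0,0.03,0,0.003,0],[0,0,0.045,0,0.003,0],[-0.03,0,0.045,0,0.003,0],[-0.06,0,0.05,0,0.003,0],[-0.09,0,0.08,0,0.003,0],[-0.1,0,0.11,0,0.003,0],[-0.1,0,0.11,0,0.003,0]]]';for i in 1 2 3; do python3 -m pendant '[[[0,0,0,0,0,-0.12],[0,0,0,0,0,-0.24],[0,0,0,0,0,-0.36],[0,0,0,0,0,-0.48],[0,0,0,0,0,-0.6],[0,0,0,0,0,-0.72],[0,0,0,0,0,-0.84],[0,0,0,0,0,-0.96]]]'; done; python3 -c "
from h import *
st(-np.pi/2,(.587,-.1060,.09))
crop('scene','u.png',150,140,350,290,4)"
```

```text
time_s: 38.43
tool_pos: [0.594, -0.1063, 0.0395]
orientation: [0.002, -0.0, 1.0, -0.0]
contact_force: [0.7, 0.8, -0.2]
gripper_width: 0.0472
time_s: 39.1
tool_pos: [0.5943, -0.1065, 0.0402]
orientation: [0.002, -0.0, 1.0, -0.001]
contact_force: [-0.6, 0.0, 5.4]
gripper_width: 0.0293
time_s: 39.77
tool_pos: [0.4943, -0.1071, 0.155]
orientation: [0.004, -0.0, 1.0, -0.002]
contact_force: [1.0, -1.4, 0.5]
gripper_width: 0.0285
time_s: 40.43
tool_pos: [0.4943, -0.107, 0.1544]
orientation: [0.002, 0.464, 0.886, -0.004]
contact_force: [-0.0, 0.0, -0.6]
gripper_width: 0.0285
time_s: 41.1
tool_pos: [0.4942, -0.1069, 0.1538]
orientation: [-0.0, 0.822, 0.569, -0.004]
contact_force: [0.2, -0.1, -0.6]
gripper_width: 0.0288
time_s: 41.77
tool_pos: [0.4942, -0.1068, 0.1533]
orientation: [-0.003, 0.993, 0.122, -0.004]
contact_force: [-0.5, -0.2, -1.5]
gripper_width: 0.0291
pos [ 0.4942 -0.1068  0.1533] yaw -1.3265 tilt [-0.0083  0.0041] w 0.0291 F [-0.5 -0.2 -1.5] t 41.7667
turn [-0.0051 -0.0078 -0.2443]
shift [ 0.0928  0.0008 -0.0633]
```

View pics/u.png

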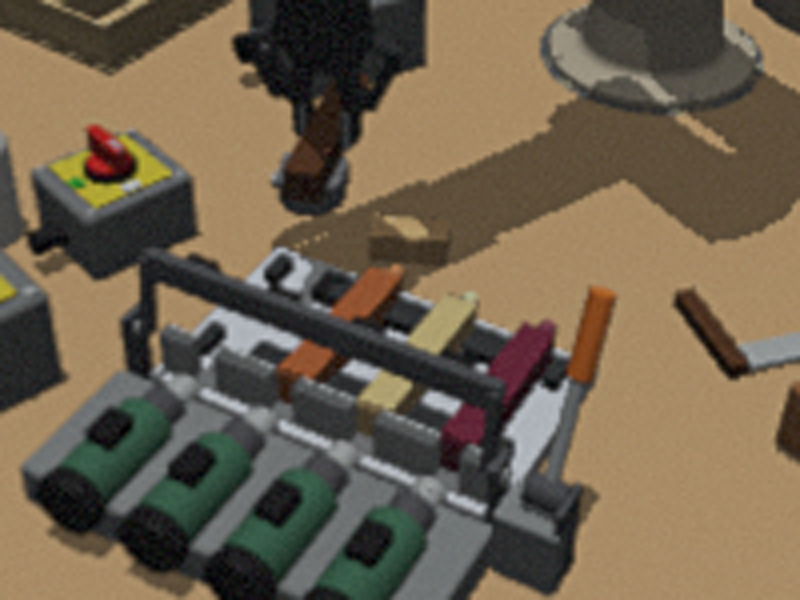

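```bash
python3 -m pendant '[[[0,0,-0.02,-0.005,-0.008,-0.1],[0,0,-0.04,-0.005,-0.008,-0.2],[0,0,-0.063,-0.005,-0.008,-0.244],[0.03,0,-0.063,-0.005,-0.008,-0.244],[0.06,0,-0.063,-0.005,-0.008,-0.244],[0.088,0,-0.063,-0.005,-0.008,-0.244],[0.0925,0,-0.063,-0.005,-0.008,-0.244],[0.0925,0,-0.063,-0.005,-0.008,-0.244]]]';python3 -c "
from h import *
st(-np.pi/2,(.587,-.1067,.040))"
```

```text
time_s: 42.48
tool_pos: [0.5874, -0.1066, 0.0893]
orientation: [-0.0, 1.0, -0.002, -0.0]
contact_force: [-1.0, -0.1, -0.3]
gripper_width: 0.029
pos [ 0.5874 -0.1066  0.0893] yaw -1.5746 tilt [-0.0002  0.0004] w 0.029 F [-1.  -0.1 -0.3] t 42.4833
turn [-0.0004 -0.0002  0.0038]
shift [-0.0004 -0.0001 -0.0493]
```

```bash
python3 -m pendant '[[[0,0,-0.015,0,0,0.004],[0,0,-0.03,0,0,0.004],[0,0,-0.04,0,0,0.004],[0,0,-0.046,0,0,0.004],[0,0,-0.0495,0,0,0.004],[0,0,-0.0495,0,0,0.004],[0,0,-0.0495,0,0,0.004],[0,0,-0.0495,0,0,0.004]]]';python3 -m pendant '[[[0.001,0,0,0,0,0],[0.002,0,0,0,0,0],[0.003,0,0,0,0,0],[0.004,0,0,0,0,0],[0.005,0,0,0,0,0],[0.006,0,0,0,0,0],[0.007,0,0,0,0,0],[0.008,0,0,0,0,0]]]';python3 -m pendant '[[[0.001,0,0,0,0,0],[0.002,0,0,0,0,0],[0.003,0,0,0,0,0],[0.004,0,0,0,0,0],[0.004,0,0,0,0,0],[0.004,0,0,0,0,0],[0.004,0,0,0,0,0],[0.004,0,0,0,0,0]]]'
```

```text
time_s: 43.15
tool_pos: [0.5874, -0.1067, 0.0403]
orientation: [-0.0, 1.0, 0.0, 0.0]
contact_force: [-0.3, -0.0, 0.7]
gripper_width: 0.0286
time_s: 43.82
tool_pos: [0.5955, -0.1067, 0.0403]
orientation: [-0.0, 1.0, 0.0, -0.0]
contact_force: [-2.2, -0.4, 2.0]
gripper_width: 0.0291
time_s: 44.48
tool_pos: [0.5958, -0.1067, 0.0402]
orientation: [-0.001, 1.0, 0.001, -0.005]
contact_force: [-26.2, -0.8, 16.0]
gripper_width: 0.0289
```

Home. Release and back off to look from above.

```bash
python3 -m pendant '[[[0,0,0,0,0,0],[0,0,0,0,0,0],[0,0,0,0,0,0],[0,0,0,0,0,0],[0,0,0.03,0,0,0],[0,0,0.06,0,0,0],[-0.02,0,0.09,0,0,0],[-0.04,0,0.12,0,0,0]]]' 55;python3 -m pendant '[[[-0.04,0,0.03,0,0.008,0],[-0.08,0,0.05,0,0.008,0],[-0.12,0,0.05,0,0.008,0],[-0.16,0,0.05,0,0.008,0],[-0.19,0.04,0.05,0,0.008,0],[-0.2,0.08,0.05,0,0.008,0],[-0.2,0.12,0.05,0,0.008,0],[-0.2,0.12,0.05,0,0.008,0]]]';python3 -c "
from h import *
st(-np.pi/2)
crop('top','v.png',165,50,325,200,5);crop('scene','w.png',150,140,350,290,4)"
```

```text
time_s: 45.15
tool_pos: [0.5557, -0.1065, 0.1612]
orientation: [-0.001, 1.0, 0.001, -0.005]
contact_force: [-0.4, -0.7, 0.1]
gripper_width: 0.0471
time_s: 45.82
tool_pos: [0.3545, 0.0172, 0.2117]
orientation: [-0.001, 1.0, 0.002, -0.008]
contact_force: [0.5, -2.0, -1.2]
gripper_width: 0.0469
pos [0.3545 0.0172 0.2117] yaw -1.5666 tilt [-0.0162  0.0019] w 0.0469 F [ 0.5 -2.  -1.2] t 45.8167
turn [-0.0019 -0.0162 -0.0042]
```

View pics/v.png

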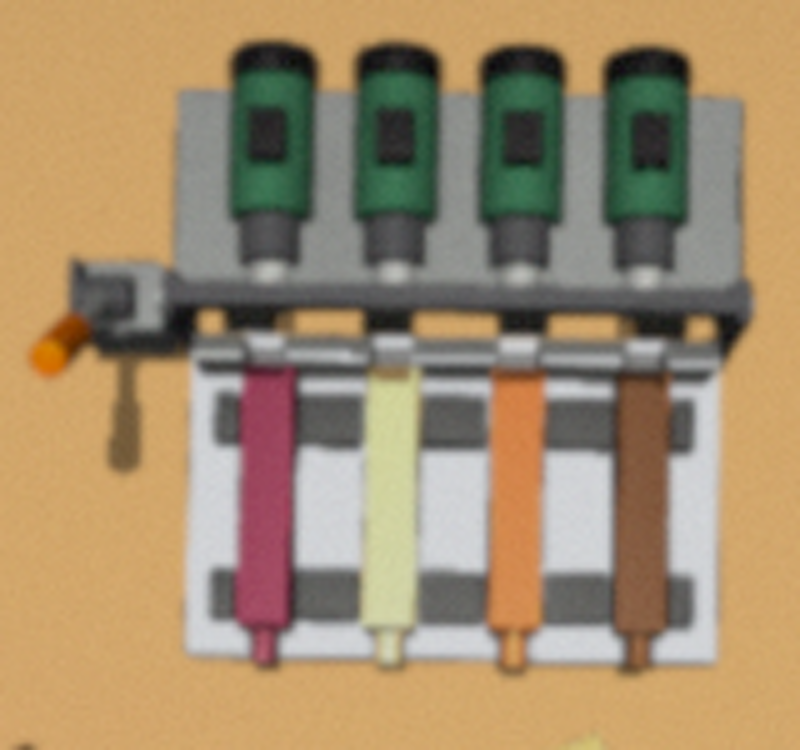

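View pics/w.png

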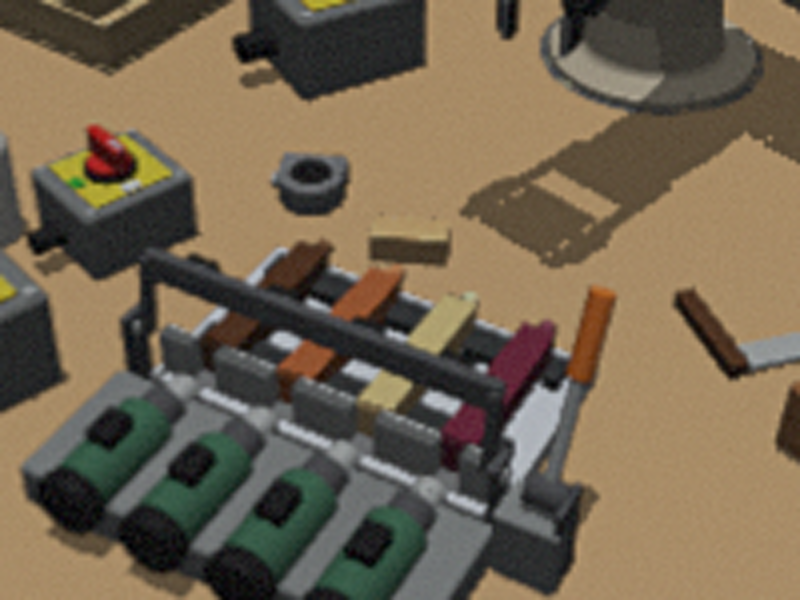

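All four square ends sit at the fence line (row ~368), tenons toward the robot (rows 630–665), isolator still OFF. Now the lever.

```bash
python3 -m pendant '[[[0.03,0,0.04,0,-0.016,-0.004],[0.06,0.02,0.07,0,-0.016,-0.004],[0.095,0.04,0.07,0,-0.016,-0.004],[0.13,0.06,0.07,0,-0.016,-0.004],[0.165,0.08,0.07,0,-0.016,-0.004],[0.2,0.1,0.07,0,-0.016,-0.004],[0.235,0.12,0.07,0,-0.016,-0.004],[0.26,0.14,0.07,0,-0.016,-0.004]]]' 50;python3 -c "
from h import *
st(-np.pi/2,(.650,.1958,.25))"
```

```text
time_s: 46.58
tool_pos: [0.6187, 0.154, 0.2803]
orientation: [-0.0, 1.0, -0.0, -0.0]
contact_force: [-0.3, -0.9, 0.2]
gripper_width: 0.0427
pos [0.6187 0.154  0.2803] yaw -1.571 tilt [-0.0003  0.0004] w 0.0427 F [-0.3 -0.9  0.2] t 46.5833
turn [-0.0004 -0.0003  0.0003]
shift [ 0.0313  0.0418 -0.0303]
```

```bash
python3 -m pendant '[[[0.015,0.02,0,0,0,0],[0.031,0.041,0,0,0,0],[0.031,0.041,-0.02,0,0,0],[0.031,0.041,-0.04,0,0,0],[0.031,0.041,-0.05,0,0,0],[0.031,0.041,-0.05,0,0,0],[0.031,0.041,-0.05,0,0,0],[0.031,0.041,-0.05,0,0,0]]]' 50;python3 -c "
from h import *
st(-np.pi/2,(.650,.1958,.181))
crop('scene','x.png',150,140,350,290,4);crop('top','x2.png',165,50,325,200,5)"
```

```text
time_s: 47.25
tool_pos: [0.6504, 0.1944, 0.2319]
orientation: [-0.0, 1.0, -0.0, 0.001]
contact_force: [0.6, -0.4, 0.7]
gripper_width: 0.0425
pos [0.6504 0.1944 0.2319] yaw -1.5717 tilt [0.002  0.0006] w 0.0425 F [ 0.6 -0.4  0.7] t 47.25
turn [-0.0006  0.002   0.0009]
shift [-0.0004  0.0014 -0.0509]
```

View pics/x.png

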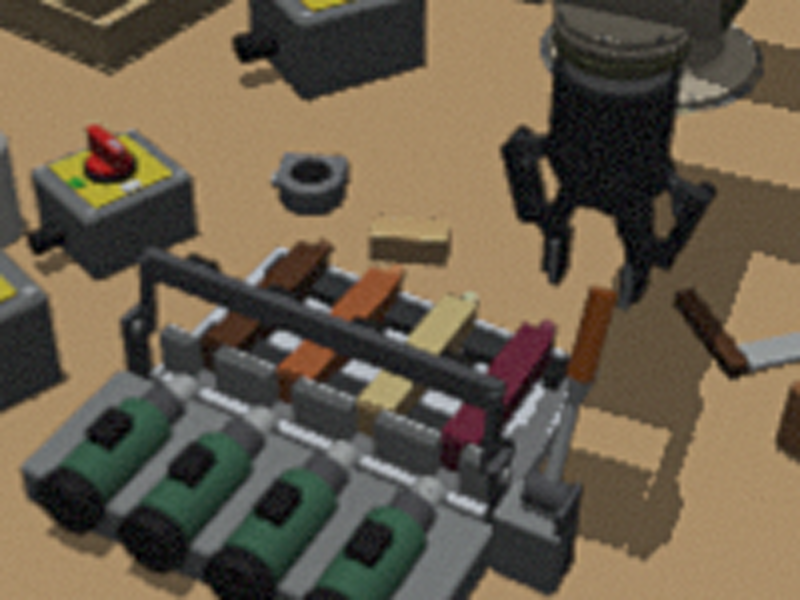

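```bash
python3 -m pendant '[[[0,0.0014,-0.02,0,0.002,0],[0,0.0014,-0.04,0,0.002,0],[0,0.0014,-0.054,0,0.002,0],[0,0.0014,-0.054,0,0.002,0],[0,0.0014,-0.054,0,0.002,0],[0,0.0014,-0.054,0,0.002,0],[0,0.0014,-0.054,0,0.002,0],[0,0.0014,-0.054,0,0.002,0]]]' 50;python3 -m pendant '[[[0,0,0,0,0,0],[0,0,0,0,0,0],[0,0,0,0,0,0],[0,0,0,0,0,0],[0,0,0,0,0,0],[0,0,0,0,0,0],[0,0,0,0,0,0],[0,0,0,0,0,0]]]' 0; python3 -c "
from h import *
st(-np.pi/2)"
```

```text
time_s: 48.02
tool_pos: [0.6506, 0.1961, 0.1791]
orientation: [-0.0, 1.0, -0.0, 0.001]
contact_force: [-1.0, -0.1, -0.2]
gripper_width: 0.0428
time_s: 48.68
tool_pos: [0.6508, 0.196, 0.18]
orientation: [-0.0, 1.0, -0.0, 0.002]
contact_force: [-1.7, -1.3, 6.1]
gripper_width: 0.0183
pos [0.6508 0.196  0.18  ] yaw -1.5714 tilt [0.0033 0.0007] w 0.0183 F [-1.7 -1.3  6.1] t 48.6833
turn [-0.0007  0.0033  0.0006]
```

```bash
python3 -m pendant '[[[-0.007,0,-0.004,0,0,0],[-0.0135,0,-0.0074,0,0,0],[-0.0229,0,-0.0141,0,0,0],[-0.0316,0,-0.0218,0,0,0],[-0.0395,0,-0.0303,0,0,0],[-0.0465,0,-0.0395,0,0,0],[-0.0526,0,-0.0494,0,0,0],[-0.0526,0,-0.0494,0,0,0]]]';python3 -c "
from h import *
st(-np.pi/2,(.584,.196,.072))
crop('scene','y.png',150,140,350,290,4)"
```

```text
time_s: 49.35
tool_pos: [0.5968, 0.1959, 0.1298]
orientation: [-0.0, 1.0, -0.0, 0.001]
contact_force: [-6.0, -1.4, 5.6]
gripper_width: 0.0187
pos [0.5968 0.1959 0.1298] yaw -1.5709 tilt [0.0012 0.0001] w 0.0187 F [-6.  -1.4  5.6] t 49.35
turn [-0.0001  0.0012  0.0001]
shift [-0.0128  0.0001 -0.0578]
```

View pics/y.png

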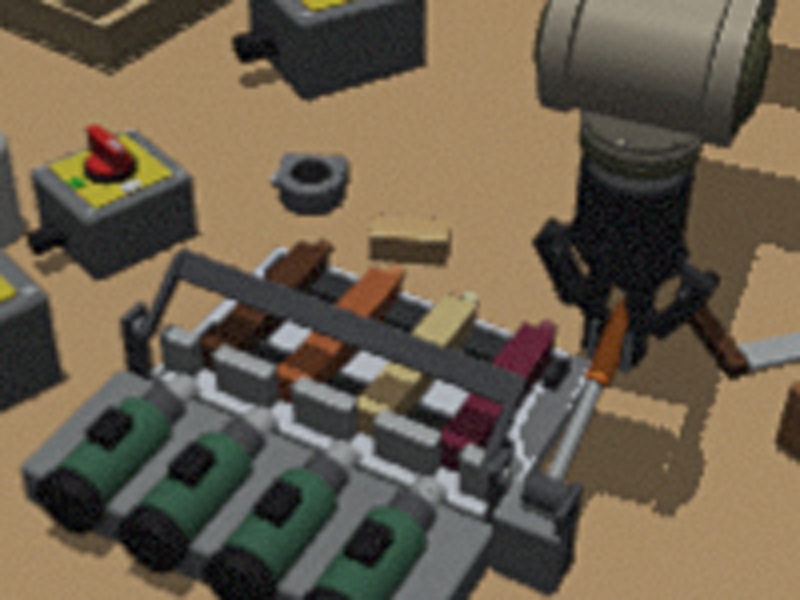

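```bash
python3 -m pendant '[[[-0.005,0,-0.0104,0,0,0],[-0.009,0,-0.0213,0,0,0],[-0.012,0,-0.0326,0,0,0],[-0.0136,0,-0.044,0,0,0],[-0.0142,0,-0.0556,0,0,0],[-0.0142,0,-0.058,0,0,0],[-0.0142,0,-0.06,0,0,0],[-0.0142,0,-0.06,0,0,0]]]';python3 -c "
from h import *
st(-np.pi/2,(.584,.196,.072))
crop('scene','z.png',150,140,350,290,4)"
```

```text
time_s: 50.07
tool_pos: [0.5822, 0.1959, 0.0708]
orientation: [0.0, 1.0, 0.0, -0.001]
contact_force: [-8.4, -1.7, 2.3]
gripper_width: 0.0184
pos [0.5822 0.1959 0.0708] yaw -1.5707 tilt [-0.0017 -0.0004] w 0.0184 F [-8.4 -1.7  2.3] t 50.0667
turn [ 0.0004 -0.0017 -0.0001]
shift [0.0018 0.0001 0.0012]
```

View pics/z.png

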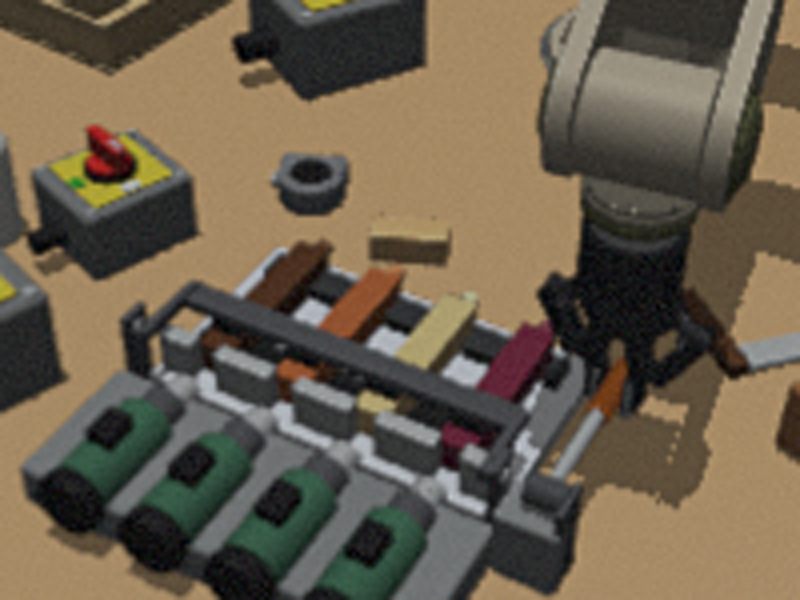

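```bash
python3 -m pendant '[[[0,0,-0.002,0,0,0],[0,0,-0.004,0,0,0],[0,0,-0.004,0,0,0],[0,0,-0.004,0,0,0],[0,0,-0.004,0,0,0],[0,0,-0.004,0,0,0],[0,0,-0.004,0,0,0],[0,0,-0.004,0,0,0]]]';python3 -m pendant '[[[0,0,0,0,0,0],[0,0,0,0,0,0],[0,0,0,0,0,0],[0,0,0,0,0,0],[0,0,0.03,0,0,0],[0,0,0.07,0,0,0],[0,0,0.11,0,0,0],[0,0,0.14,0,0,0]]]' 50;python3 -m pendant '[[[-0.04,0,0.02,0,0,0],[-0.08,-0.03,0.04,0,0,0.1],[-0.12,-0.06,0.04,0,0,0.2],[-0.15,-0.09,0.04,0,0,0.3],[-0.16,-0.13,0.04,0,0,0.4],[-0.16,-0.17,0.04,0,0,0.5],[-0.16,-0.21,0.04,0,0,0.6],[-0.16,-0.25,0.04,0,0,0.7]]]';python3 -c "
from h import *
st(-.34)
crop('scene','aa.png',150,140,350,290,4);crop('top','ab.png',165,50,325,200,5);crop('top','ac.png',165,50,415,200,3)"
```

```text
time_s: 50.78
tool_pos: [0.5823, 0.1959, 0.0704]
orientation: [0.0, 1.0, 0.0, -0.0]
contact_force: [-16.0, -4.3, 25.5]
gripper_width: 0.0183
time_s: 51.45
tool_pos: [0.5827, 0.196, 0.2135]
orientation: [0.0, 1.0, 0.0, 0.001]
contact_force: [0.7, -0.4, 0.1]
gripper_width: 0.0429
time_s: 52.12
tool_pos: [0.423, -0.0261, 0.2538]
orientation: [0.0, 0.941, 0.338, 0.001]
contact_force: [0.3, -0.3, -0.8]
gripper_width: 0.0426
pos [ 0.423  -0.0261  0.2538] yaw -0.8808 tilt [0.002  0.0007] w 0.0426 F [ 0.3 -0.3 -0.8] t 52.1167
turn [-0.0012  0.0018  0.5408]
```

View pics/aa.png

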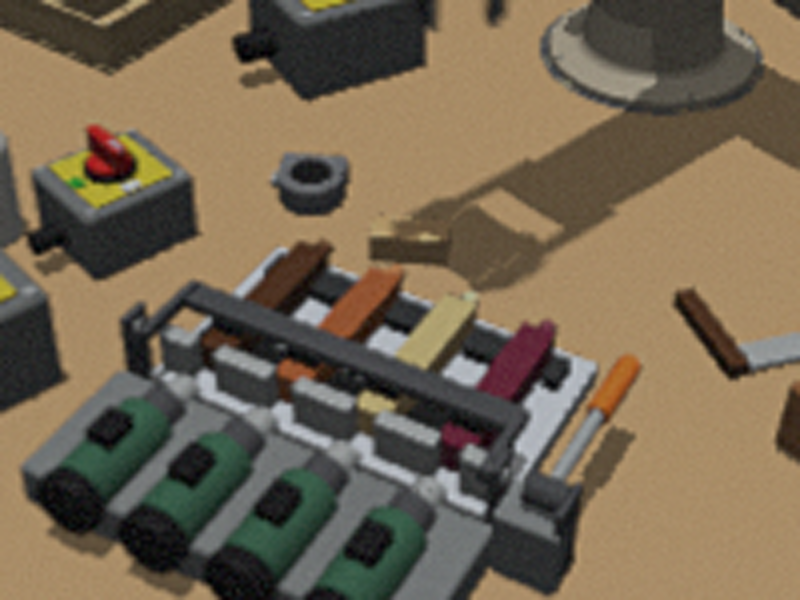

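View pics/ab.png

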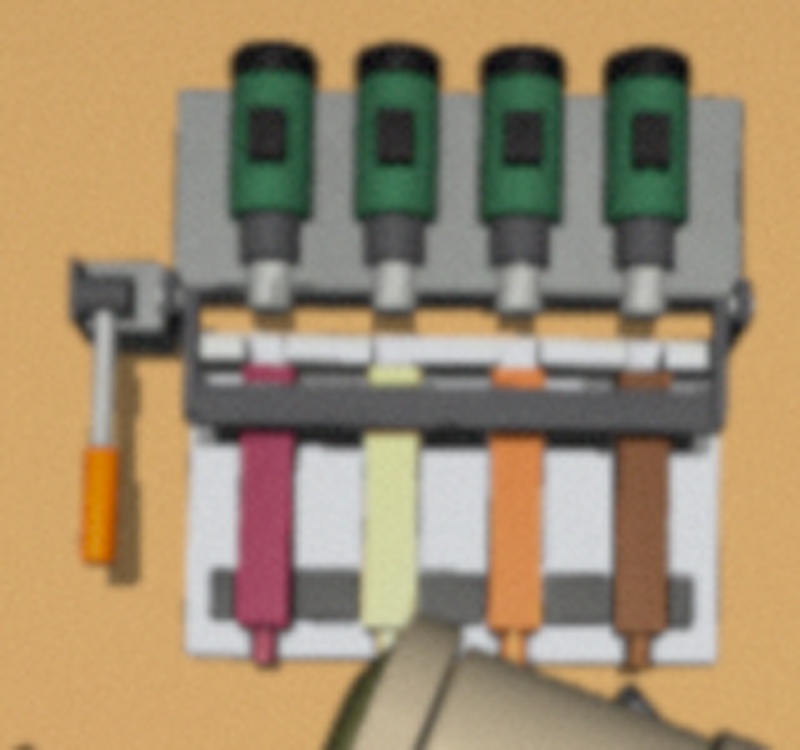

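```bash
python3 -m pendant '[[[0,-0.04,0,0,0,0.1],[0,-0.08,0,0,0,0.2],[0.01,-0.12,0,0,0,0.3],[0.03,-0.155,0,0,0,0.4],[0.05,-0.19,0,0,0,0.5],[0.07,-0.22,0,0,0,0.541],[0.095,-0.25,0,0,0,0.541],[0.12,-0.277,0,0,0,0.541]]]' 50;python3 -c "
from h import *
st(-.335,(.5435,-.303,.1))"
```

```text
time_s: 52.93
tool_pos: [0.5451, -0.3041, 0.2529]
orientation: [-0.001, 0.819, 0.573, 0.001]
contact_force: [-0.3, -0.2, 0.5]
gripper_width: 0.0427
pos [ 0.5451 -0.3041  0.2529] yaw -0.3495 tilt [0.0003 0.0019] w 0.0427 F [-0.3 -0.2  0.5] t 52.9333
turn [-0.0019  0.0003  0.0145]
shift [-0.0016  0.0011 -0.1529]
```

```bash
python3 -m pendant '[[[-0.0015,0.001,-0.03,-0.002,0,0.012],[-0.0015,0.001,-0.06,-0.002,0,0.012],[-0.0015,0.001,-0.09,-0.002,0,0.012],[-0.0015,0.001,-0.12,-0.002,0,0.012],[-0.0015,0.001,-0.14,-0.002,0,0.012],[-0.0015,0.001,-0.151,-0.002,0,0.012],[-0.0015,0.001,-0.151,-0.002,0,0.012],[-0.0015,0.001,-0.151,-0.002,0,0.012]]]' 50;python3 -m pendant '[[[0,0,0,0,0,0],[0,0,0,0,0,0],[0,0,0,0,0,0],[0,0,0,0,0,0],[0,0,0,0,0,0],[0,0,0,0,0,0],[0,0,0,0,0,0],[0,0,0,0,0,0]]]' 0;python3 -c "
from h import *
st(-.34);crop('scene','ad.png',120,120,220,220,6)"
```

```text
time_s: 53.6
tool_pos: [0.5442, -0.3027, 0.1025]
orientation: [0.0, 0.816, 0.578, 0.0]
contact_force: [0.1, -0.1, 0.4]
gripper_width: 0.0428
time_s: 54.27
tool_pos: [0.5448, -0.3029, 0.1043]
orientation: [0.001, 0.816, 0.578, 0.001]
contact_force: [-1.2, 1.4, 7.2]
gripper_width: 0.0124
pos [ 0.5448 -0.3029  0.1043] yaw -0.3383 tilt [ 0.003  -0.0014] w 0.0124 F [-1.2  1.4  7.2] t 54.2667
turn [ 0.0014  0.003  -0.0017]
```

View pics/ad.png

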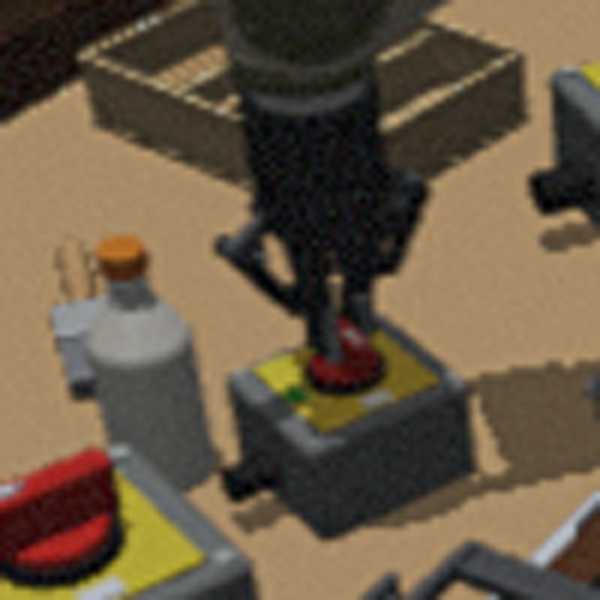

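```bash
python3 -m pendant '[[[0,0,0,0,0,-0.1],[0,0,0,0,0,-0.2],[0,0,0,0,0,-0.3],[0,0,0,0,0,-0.4],[0,0,0,0,0,-0.5],[0,0,0,0,0,-0.6],[0,0,0,0,0,-0.7],[0,0,0,0,0,-0.8]]]'; python3 -m pendant '[[[0,0,0,0,0,-0.1],[0,0,0,0,0,-0.2],[0,0,0,0,0,-0.3],[0,0,0,0,0,-0.4],[0,0,0,0,0,-0.5],[0,0,0,0,0,-0.6],[0,0,0,0,0,-0.7],[0,0,0,0,0,-0.77]]]';python3 -m pendant '[[[0,0,0,0,0,-0.03],[0,0,0,0,0,-0.03],[0,0,0,0,0,-0.03],[0,0,0,0,0,-0.03],[0,0,0,0,0,-0.03],[0,0,0,0,0,-0.03],[0,0,0,0,0,-0.03],[0,0,0,0,0,-0.03]]]'; python3 -c "
from h import *
st();print(state()['torque'])"
```

```text
time_s: 54.98
tool_pos: [0.5453, -0.3033, 0.1044]
orientation: [0.002, 0.977, 0.212, 0.001]
contact_force: [5.1, -2.8, -6.5]
gripper_width: 0.0124
time_s: 55.65
tool_pos: [0.5454, -0.304, 0.1044]
orientation: [0.003, 0.985, -0.173, 0.0]
contact_force: [1.0, -4.7, -6.2]
gripper_width: 0.0126
time_s: 56.32
tool_pos: [0.5454, -0.3041, 0.1044]
orientation: [0.003, 0.982, -0.188, 0.0]
contact_force: [2.0, -1.9, -4.9]
gripper_width: 0.0129
pos [ 0.5454 -0.3041  0.1044] yaw -1.9486 tilt [-0.0007 -0.0067] w 0.0129 F [ 2.  -1.9 -4.9] t 56.3167
[-0.24578791 -0.1486665   1.04255787]
```

```bash
python3 -m pendant '[[[0,0,0,0,0,0],[0,0,0,0,0,0],[0,0,0,0,0,0],[0,0,0,0,0,0],[0,0,0.03,0,0,0],[0,0,0.06,0,0,0],[0,0,0.1,0,0,0],[0,0,0.14,0,0,0]]]' 50; python3 -m pendant '[[[-0.03,0,0,0,0,0],[-0.07,0,0,0,0,0],[-0.11,0,0,0,0,0],[-0.14,-0.02,0,0,0,0],[-0.16,-0.04,0,0,0,0],[-0.18,-0.06,0,0,0,0],[-0.2,-0.08,0,0,0,0],[-0.21,-0.1,0,0,0,0]]]'; python3 -m pendant '[[[0,0,0,0,0,0],[0,0,0,0,0,0],[0,0,0,0,0,0],[0,0,0,0,0,0],[0,0,0,0,0,0],[0,0,0,0,0,0],[0,0,0,0,0,0],[0,0,0,0,0,0]]]'; python3 -c "
from h import *
im=crop('top','ae.png',80,50,430,270,2);crop('top','af.png',165,100,425,205,3)
crop('scene','ag.png',120,120,320,270,4)"
```

```text
time_s: 56.98
tool_pos: [0.545, -0.3037, 0.246]
orientation: [0.003, 0.982, -0.188, -0.0]
contact_force: [0.6, -0.6, 0.6]
gripper_width: 0.0426
time_s: 57.65
tool_pos: [0.3332, -0.4046, 0.2466]
orientation: [0.003, 0.982, -0.189, 0.0]
contact_force: [0.1, 0.7, 0.1]
gripper_width: 0.0423
time_s: 58.32
tool_pos: [0.3335, -0.4044, 0.2467]
orientation: [0.003, 0.982, -0.189, 0.0]
contact_force: [0.4, -0.5, -0.1]
gripper_width: 0.0427
```

View pics/ae.png

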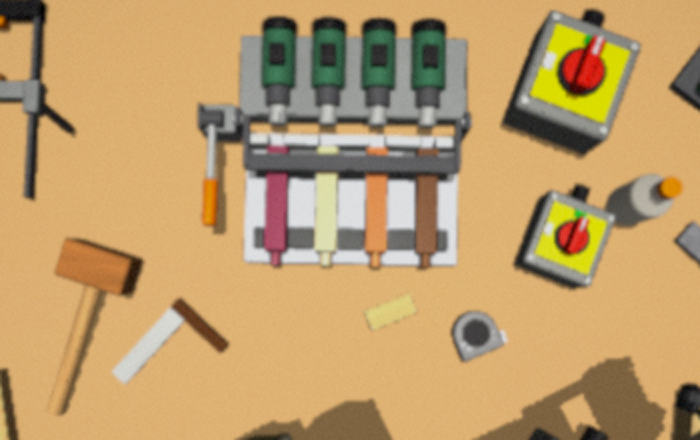

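View pics/af.png

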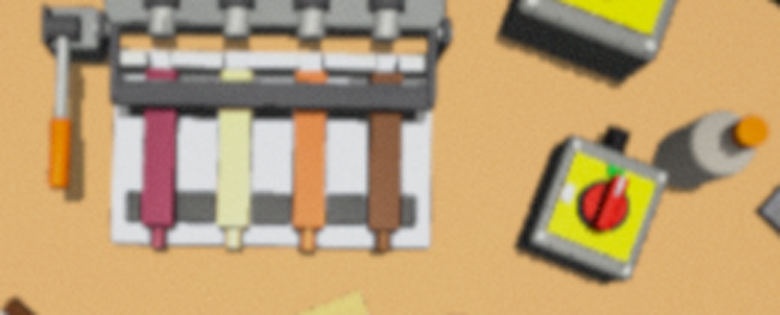

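View pics/ag.png

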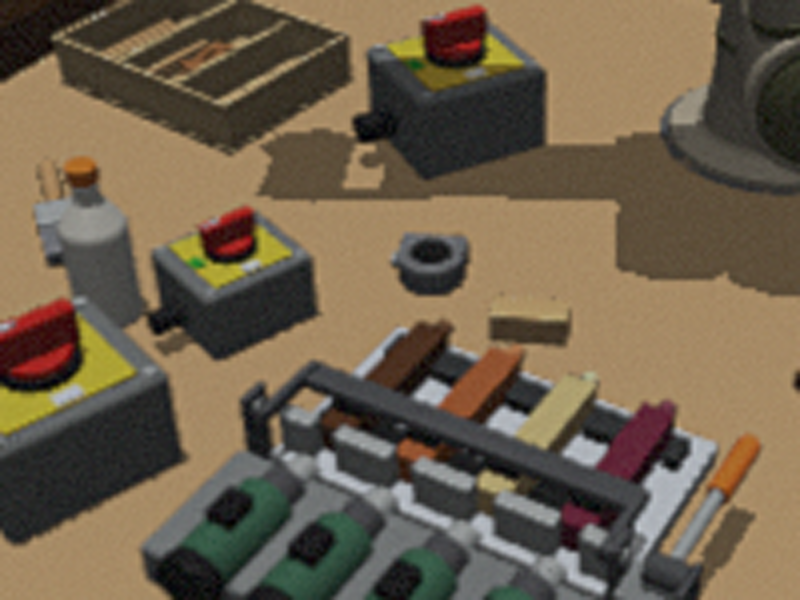

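```bash
python3 - <<'E'
from h import *
# near-end and far-end rows of the wide (30 mm) part per rail, sub-pixel by width threshold
for tag in("raw_a.png","raw_v.png","raw_af.png"):
    im=cv2.imread("pics/"+tag).astype(float)
    for n,c in(("purple",218),("maple",243),("cherry",268),("walnut",292.5)):
        c=int(round(c)); col=[im[168,c]]; 
        L=[]
        for dx in(-3.,-4.,3.,4.):
            x=c+int(dx); p=im[160:185,x]; d=np.linalg.norm(p-im[150:165,c].mean(0),axis=1)
            k=np.argmax(d>60); k0=k-1
            L.append(160+k0+(60-d[k0])/(d[k]-d[k0]))
        r=np.median(L); print(tag,n,round(r,2),onplane("top",[(c,r)],.05)[0,:2].round(4))
E
```

```text
raw_a.png purple 176.19 [0.5154 0.104 ]
raw_a.png maple 175.54 [0.5186 0.0336]
raw_a.png cherry 177.11 [ 0.5156 -0.0368]
raw_a.png walnut 177.91 [ 0.5147 -0.1044]
raw_v.png purple 175.88 [0.5163 0.104 ]
raw_v.png maple 174.72 [0.521  0.0337]
raw_v.png cherry 175.31 [ 0.5207 -0.0367]
raw_v.png walnut 177.09 [ 0.517  -0.1043]
raw_af.png purple 175.21 [0.5182 0.1041]
raw_af.png maple 174.68 [0.5211 0.0337]
raw_af.png cherry 175.29 [ 0.5208 -0.0367]
raw_af.png walnut 177.06 [ 0.5171 -0.1043]
```

```bash
python3 -c "
from bench import close_job
print(close_job())"
```

```text
the job is handed in; nothing more can be done
None
```

The job is done and handed in at about 58 s of the 210 s allowed. All four rails were there.

**What I did, in order:**
1. Turned the smallest isolator off.
2. Lifted the clamp lever fully open.
3. Turned all four rails end for end. Each went back in its own slot and was pushed against the fence until it stopped; the contact force was 15–26 N.
4. Pressed the lever down until it locked.
5. Turned the isolator on again.

**Last checks:**
- **Rails:** In the final pictures every square end is at the fence and every tenon points towards the robot. No rail was knocked aside, and no grip slipped.
- **Lever and bar:** Both are back at the same pixel positions as at the start, when they were locked.
- **Isolator:** The pointer is on the green mark.
- **Other items:** The bottle, mallet, try square, tape measure and offcut look unmoved by eye.

**One check that didn't agree:** an edge measurement of the rails' outer ends gave positions of 0.517–0.521 m, a spread of about 4 mm. I put this down to differences in colour and shadow between the rails. I relied instead on the hard stop felt at the fence on each rail, where the tool ended within 1 mm of the same place.

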